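# Zero the dial indicator of a comparator stand with its coarse and fine knobs

### The job

Zero the comparator stand on the block under it. First turn only the large black coarse knob clockwise to bring the indicator down until its tip rests on the block and the red needle stands still in the yellow sector; then use the small silver fine knob, which lifts the table under the block, to bring the needle exactly onto the green mark at the top. Handle only the two knobs, not the indicator or its head, do not run the needle to the end of its travel, do not shift the block or the things lying around, and let go of everything when done.

Things in the scene. Friction and masses are not known exactly. Their poses are not given: they have to be found in the camera images.
- stand: Comparator stand, fixed: base plate 170 x 240 x 16 mm, origin at the centre of its underside, x to its back, y left, z up. Right (y -65 mm): grey housing, 112 mm wide, with a panel sloping up to the back at 25 degrees, bearing two coaxial knobs; behind it a 26 mm column 0.30 m high (x 71, y -65 mm) with the moving head, whose dial is at y +65 mm.
- coarse_center (a point): Centre of the big black ribbed coarse knob (diameter 56, length 22 mm). Its z axis is the knob axis, pointing out of the panel towards the stand's front and up, 25 degrees from vertical; x and y turn with the knob. Along the axis the panel is 16 mm below this point, the knob's front face 11 mm above.
- fine_center (a point): Centre of the small silver fine knob (28 mm diameter, 28 mm long, half-way along it), on the same axis, 27 mm farther out than coarse_center; it begins at the front face of the coarse knob. Its z axis is the knob axis, pointing out.
- fine_dot (a point): White dot on the front face of the fine knob, 9 mm from the axis; it turns with the knob.
- coarse_knob (a joint): Coarse knob, rad; grows clockwise as seen facing the knob (looking into the panel) and lowers the head 6 mm per rad. Range 0 to 5.5, starts at 0 to 0.8. The tip meets the block after 2 to 4 rad of turning, so it takes several grasps. About 0.1 N m of friction; stays where it is left.
- fine_knob (a joint): Fine knob, rad; grows clockwise likewise and raises the round measuring table, with the block on it, towards the tip by 1 mm per rad. Range -0.2 to 3.5, starts at 0. About 0.03 N m of friction; stays where it is left.
- needle (a joint): Dial needle, rad clockwise seen facing the dial: 0 at rest (8 o'clock, tip in the air), 1.047 rad (60 degrees) per mm the sprung tip is pushed in. Yellow sector 0.524 to 1.571 (9 to 11 o'clock); green zero mark at the top at 2.094 (2 mm in); end of travel 4.71 (4.5 mm in). The tip's spring: 0.6 N at first touch, 1.7 N at the end.
- plunger_tip (a point): Lowest point of the indicator's sprung steel tip, a 7 mm ball on a 6 mm rod under the dial. At the start it hangs 13 to 24 mm above the block; the head's height differs from start to start.
- carriage: The moving head: a grey block 44 x 56 x 60 mm round the column (origin at its centre) with an arm to the left that carries the dial indicator, its needle and its tip. Same axes as the stand. Not to be touched; only the coarse knob moves it.
- dial_center (a point): Centre of the white face of the dial (90 mm diameter, facing the front of the stand, turned 25 degrees to the right and leaning back 35 degrees). Moves with the head.
- block_top (a point): Centre of the top face of the reference block: a loose beige metal block 176 x 58 x 26 mm, lying on a round steel measuring table (72 mm) under the tip, its length (own y axis) roughly along the stand's x.
- eyepiece_center (a point): Black eyepiece standing on the bench, 50 mm diameter, 68 mm high; its centre. Leave it alone.
- blower_center (a point): Black rubber air blower with an orange nozzle lying on the bench, 130 x 47 mm; its centre. Leave it alone.
- tape_center (a point): Yellow roll of tape lying flat, 57 mm diameter, 19 mm high; its centre. Leave it alone.
- loupe_center (a point): Small black loupe standing on the bench, 37 mm diameter, 40 mm high; its centre. Leave it alone.

How it is judged (in metres and radians):
On the way:
1. the coarse knob alone (fine knob's dot within 2 mm of where it was) has brought the tip down onto the block: the needle stands in the yellow sector (0.48 to 1.62 rad), nearly still, for 0.3 s (value of joint needle between 0.48 and 1.62 rad and velocity of joint needle between -0.5 and 0.5 rad/s and distance of fine_dot from where it was at the start of the episode below 0.002 m), for 0.3 s.
At the end, for the whole second after the job is handed in: The needle rests on the green mark within 0.175 rad (10 degrees), the fine knob has been turned (its dot has moved more than 2.5 mm), and the block is within 6 mm of where it lay (value of joint needle between 1.919 and 2.269 rad and velocity of joint needle between -0.1 and 0.1 rad/s and distance of fine_dot from where it was at the start of the episode above 0.0025 m and distance of block_top from where it was at the start of the episode below 0.006 m); the robot touches nothing.
It fails at once if the indicator is driven to the end of its travel (needle beyond 4.4 rad) (value of joint needle above 4.4 rad).
It fails at once if the block is shifted by more than 10 mm (distance of block_top from where it was at the start of the episode above 0.01 m).
It fails at once if the eyepiece, the blower, the tape or the loupe is moved by more than 20 mm (distance of any of eyepiece_center, blower_center, tape_center, loupe_center from where it was at the start of the episode above 0.02 m).
It fails at once if the robot touches the indicator head, its plunger or its needle (contact force between any of the arm, the fingers and carriage above 1 N).
It also fails if it takes over 56 s, if anything falls off the work surface, if the arm or the gripper's body presses on something with over 40 N, if the wrist force passes 120 N, or if a joint passes its speed limit or range.

### The arm

A 6-joint arm with a two-finger parallel gripper is mounted at the origin on the work surface; the furniture and walls round the work are solid. World frame = base frame: x ahead of the robot, y to its left, z up, the work surface at z = 0. Lengths are in m, angles in degrees, forces in N, time in s.
With the tool pointing down it reaches from about 0.375 to 0.9 m from the base axis. Payload 3.1 kg.
Tool frame: the origin (TCP) lies at the centre of the arm's flange, where the gripper is bolted on; the fingertips stand 182 mm ahead of it and the grasp point (between the pads) lies bot.grip_point_offset ahead of it (bot.grip_point_offset is the distance from the TCP to the grasp point, in m); x points along the fingers, z is the direction in which the jaws open and shut, and the axes are right-handed (so a half turn about x gives the same grasp; the last joint's range is limited). The gripper opens to 87 mm and grips with 3 to 60 N. Pads are 19 mm wide; open, the fingers measure 117 mm over their backs; the gripper's body (75 mm by 190 mm) begins 51 mm behind the grasp point.
Start: joints at [-79.154, 30.224, 82.088, -0, 67.689, -10.227], TCP at [0.225, -0.583, 0.405] pointing down, gripper open.
Joint ranges: [-176.69, 176.69], [-43.24, 126.21], [12.49, 139.97], [-82, 262], [0, 151.66], [-163.58, 163.58]. Speed limits (degrees/s): [159.86, 159.86, 180, 180, 180, 180].

### API

Orientations are given as a 3x3 rotation matrix whose columns are the frame's x, y, z axes.
In Python, from rig import bot gives the robot as it stands.
- The arm moves only by the tool step_arm, never from a script. Its argument "motion" is a list that holds one entry, the list of rows, each a list of 7 numbers: the turn, a rotation vector about the world's x, y, z in degrees, then the shift along the world's x, y, z in mm, then the finger opening in mm, from 0 to 87. A call has 1 to 12 rows; each row is the pose to reach, as a shift and turn from the pose commanded when the call began; what a row does not reach only later rows make up. A row lasts 1/12 s, in which the tool goes at most 41.7 mm and 7.16 degrees, less where a joint would pass 70% of its speed; a pose out of reach is approached as far as the arm can. A call with a gripper value outside its range is refused whole. The fingers move at their own pace and stop on an object; the grip force is fixed at half the most. Time passes only in rows, so rows that repeat a pose let the fingers close. It gives the time, the measured TCP pose, the force and the opening at its end, in the units of the state.
- bot.read_state(): the state, without advancing time (a new reading comes with each control period).
- bot.capture(name): name is "scene" or "top" or "wrist"; returns a dict with "frame" (420x560x3 uint8, red, green, blue), "range_z" (420x560 float32, m along the optical axis (not along the pixel's ray), 0 where there is no reading), "fx", "fy", "cx", "cy" (pixels), "dist_coeffs" ([k1, k2, p1, p2, k3] as OpenCV has them; the pictures are not rectified), "cam_to_world" (4x4, takes a point from camera to world coordinates). Camera axes: x right, y down, z forward; pixel columns grow to the right and rows downward; lengths in m; the calibration is good to about 2 mm. A picture is of the moment at which its call begins.
- bot.hand_in(): hands the job in, once; it reports no verdict.
The state is a dict: "time_s": time; "joint_positions": joint angles; "qvel": joint speeds; "tau": joint torques, N m; "position": TCP position; "tcp_rot": TCP orientation; "force": force on the tool from outside, world axes, zero at the start; "moment": the same for the moment, N m; "opening": opening from 0.0 (shut) to 1.0 (fully open).
Only numpy, scipy, OpenCV 4.12 (cv2) and the standard library are available. Lean on these libraries where they do the work, as an engineer would, in place of code of your own. Each camera call takes 0.05 s, during which the arm holds its last target.

## Working session

There is one attempt and no reset: what is moved stays moved. The work goes in short steps, Python scripts to look and compute and a tool call to move; the robot and the scene stay as the last step left them, time stands still between calls to the robot, and variables do not carry over. Pictures are saved under pics/ and viewed, and the job is handed in when it is done.

Besides the shell and the picture viewer there is one more tool, called after "Emit:" by a JSON object that holds its "op" and its "data". step_arm: Moves the arm, as the interface text tells. Its arguments: {"type":"object","properties":{"motion":{"type":"array"}},"required":["motion"]}

```bash
ls; mkdir -p pics
python3 - <<'E'
from rig import bot
import cv2,numpy as np
print(bot.grip_point_offset, bot.read_state())
for n in ["scene","top","wrist"]:
    c=bot.capture(n); cv2.imwrite(f"pics/{n}0.png",cv2.cvtColor(c["frame"],cv2.COLOR_RGB2BGR))
    np.savez(f"{n}0.npz",**c)
    print(n,c["fx"],c["cx"],c["cy"],c["dist_coeffs"],np.round(c["cam_to_world"],3).tolist())
E
```

```text
pics
0.1635 {'time_s': 0.0, 'joint_positions': array([-7.91541482e+01,  3.02777532e+01,  8.21559013e+01,  2.37149623e-04,
        6.76879992e+01, -1.02283558e+01]), 'qvel': array([ 0.01188962, -0.03860576,  0.09912677,  0.00913862, -0.0765069 ,
       -0.06751379]), 'tau': array([-3.25058609e-04, -4.40040457e+01, -1.76592833e+01,  6.32218458e-02,
        5.83173323e-02, -1.79068857e-04]), 'position': array([ 0.22468757, -0.58285085,  0.40378691]), 'tcp_rot': array([[-3.95766651e-04,  9.33116139e-01,  3.59574908e-01],
       [ 2.08604856e-03,  3.59574924e-01, -9.33113885e-01],
       [-9.99997746e-01,  3.80795360e-04, -2.08883334e-03]]), 'force': array([ 0.21837267,  0.27147415, -0.11642234]), 'moment': array([0.03300387, 0.04004343, 0.00390913]), 'opening': 0.9974064495950229}
scene 533.2688188479538 282.36758804533054 212.19157530102578 [-0.20803459  0.          0.          0.          0.        ] [[0.582, -0.44, 0.684, -0.259], [-0.813, -0.298, 0.5, -0.489], [-0.016, -0.847, -0.531, 0.704], [0.0, 0.0, 0.0, 1.0]]
top 393.22220280319397 281.30162061722694 206.59474832014484 [-0.09589602  0.          0.          0.          0.        ] [[-0.02, -0.987, 0.162, 0.32], [-1.0, 0.02, -0.0, 0.038], [-0.003, -0.162, -0.987, 1.026], [0.0, 0.0, 0.0, 1.0]]
wrist 311.50063214916497 277.59092243382906 211.14116731736362 [-0.07202089  0.          0.          0.          0.        ] [[0.359, -0.904, -0.231, 0.287], [-0.933, -0.349, -0.087, -0.558], [-0.001, 0.247, -0.969, 0.383], [0.0, 0.0, 0.0, 1.0]]
```

View pics/scene0.png

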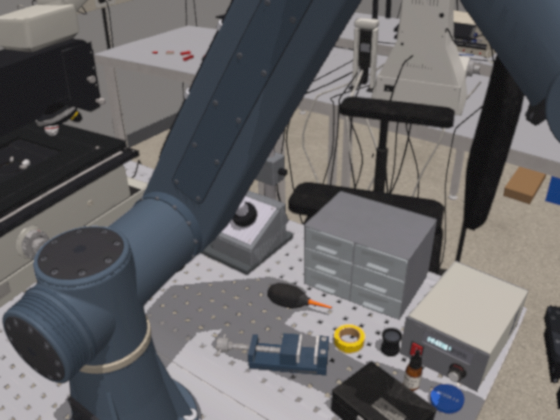

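View pics/top0.png

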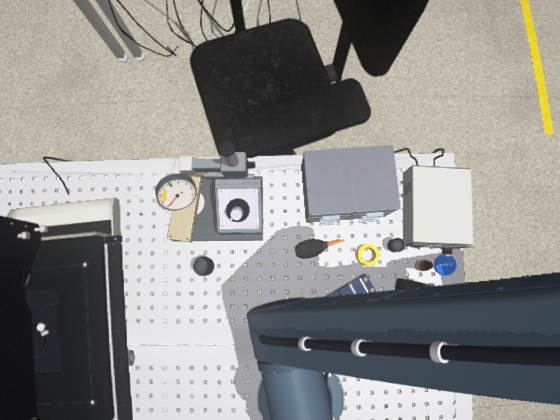

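View pics/wrist0.png

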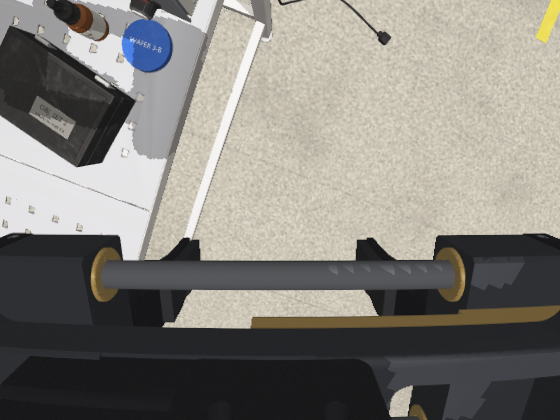

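The top view shows the stand, with the knobs near (237,210), the dial near (178,193) and the block near (185,215). I'll zoom in with depth.

```bash
cat > h.py <<'E'
import numpy as np,cv2
def K(c): return np.array([[c["fx"],0,c["cx"]],[0,c["fy"],c["cy"]],[0,0,1.]])
def ray(c,px):
    p=cv2.undistortPoints(np.array(px,float).reshape(-1,1,2),K(c),np.array(c["dist_coeffs"],float))[:,0]
    T=c["cam_to_world"]; d=np.c_[p,np.ones(len(p))]@T[:3,:3].T
    return T[:3,3],d
def pts(c,px):
    o,d=ray(c,px); px=np.array(px).round().astype(int).reshape(-1,2)
    z=c["range_z"][px[:,1],px[:,0]]
    return o+d*z[:,None]
def onz(c,px,z):
    o,d=ray(c,px); return o+d*((z-o[2])/d[:,2])[:,None]
def proj(c,P):
    T=np.linalg.inv(c["cam_to_world"]); P=np.array(P,float).reshape(-1,3)
    r,_=cv2.Rodrigues(T[:3,:3])
    return cv2.projectPoints(P,r,T[:3,3],K(c),np.array(c["dist_coeffs"],float))[0][:,0]
E
python3 - <<'E'
from h import *
c=dict(np.load("top0.npz")); 
f=c["frame"][140:285,140:290]; cv2.imwrite("pics/z1.png",cv2.cvtColor(cv2.resize(f,None,fx=5,fy=4*1.03,interpolation=cv2.INTER_CUBIC) if 0 else cv2.resize(f,None,fx=4,fy=4,interpolation=cv2.INTER_CUBIC),cv2.COLOR_RGB2BGR))
s=dict(np.load("scene0.npz")); g=s["frame"][150:280,180:310]; cv2.imwrite("pics/z2.png",cv2.cvtColor(cv2.resize(g,None,fx=4.5,fy=4.5,interpolation=cv2.INTER_CUBIC),cv2.COLOR_RGB2BGR))
for u in range(215,266,4):
    print(u,[tuple(np.round(pts(c,[(u,v)])[0]*1000).astype(int)) for v in range(178,245,8)])
E
```

```text
215 [(np.int64(566), np.int64(212), np.int64(16)), (np.int64(524), np.int64(196), np.int64(109)), (np.int64(505), np.int64(197), np.int64(102)), (np.int64(501), np.int64(212), np.int64(16)), (np.int64(480), np.int64(212), np.int64(15)), (np.int64(460), np.int64(212), np.int64(13)), (np.int64(438), np.int64(211), np.int64(17)), (np.int64(417), np.int64(211), np.int64(18)), (np.int64(398), np.int64(214), np.int64(-1))]
219 [(np.int64(554), np.int64(194), np.int64(66)), (np.int64(524), np.int64(186), np.int64(109)), (np.int64(506), np.int64(188), np.int64(99)), (np.int64(487), np.int64(189), np.int64(93)), (np.int64(469), np.int64(190), np.int64(83)), (np.int64(450), np.int64(191), np.int64(78)), (np.int64(432), np.int64(193), np.int64(65)), (np.int64(417), np.int64(201), np.int64(16)), (np.int64(398), np.int64(204), np.int64(-2))]
223 [(np.int64(554), np.int64(184), np.int64(63)), (np.int64(523), np.int64(176), np.int64(111)), (np.int64(505), np.int64(177), np.int64(104)), (np.int64(487), np.int64(179), np.int64(94)), (np.int64(469), np.int64(180), np.int64(87)), (np.int64(450), np.int
[... 3656 characters left out ...]
nt64(91), np.int64(99)), (np.int64(486), np.int64(92), np.int64(91)), (np.int64(467), np.int64(93), np.int64(84)), (np.int64(449), np.int64(93), np.int64(76)), (np.int64(430), np.int64(94), np.int64(67)), (np.int64(415), np.int64(97), np.int64(16)), (np.int64(396), np.int64(99), np.int64(-2))]
263 [(np.int64(568), np.int64(86), np.int64(-4)), (np.int64(545), np.int64(86), np.int64(2)), (np.int64(523), np.int64(86), np.int64(2)), (np.int64(502), np.int64(87), np.int64(-1)), (np.int64(480), np.int64(87), np.int64(-1)), (np.int64(459), np.int64(87), np.int64(-1)), (np.int64(438), np.int64(88), np.int64(0)), (np.int64(417), np.int64(88), np.int64(-3)), (np.int64(396), np.int64(88), np.int64(0))]
```

View pics/z1.png

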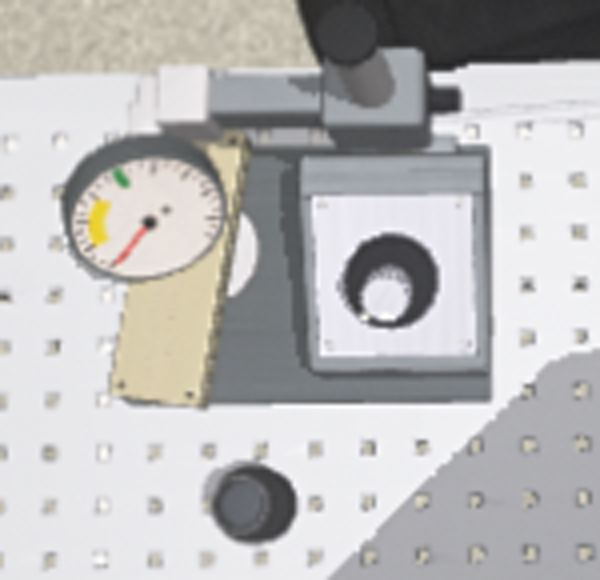

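View pics/z2.png

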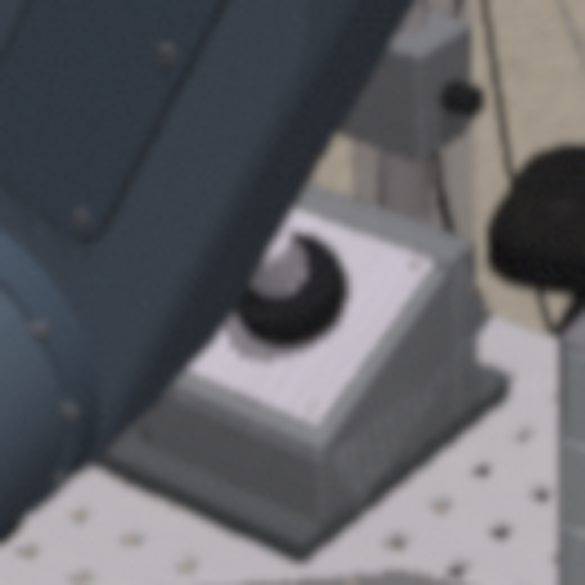

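Run:
```python
from h import *
c=dict(np.load("top0.npz"))
uu,vv=np.meshgrid(np.arange(216,264),np.arange(180,240)); px=np.c_[uu.ravel(),vv.ravel()]
P=pts(c,px)
fit=(np.abs(P[:,2]-(0.068+0.466*(P[:,0]-0.430)))<0.006)&(P[:,0]>0.43)&(P[:,0]<0.52)
for _ in range(3):
    A=P[fit]; m=A.mean(0); n=np.linalg.svd(A-m)[2][2]; n*=np.sign(n[2]); h=(P-m)@n
    fit=(np.abs(h)<0.005)&(P[:,0]>0.43)&(P[:,0]<0.52)
print("n",n,"tilt",np.degrees(np.arccos(n[2])),"yaw",np.degrees(np.arctan2(-n[1],-n[0])),"rms",h[fit].std(),fit.sum())
def foot(Q): return Q-((Q-m)@n)[:,None]*n
for lo,hi in((.048,.062),(.021,.033)):
    s=(h>lo)&(h<hi); Q=foot(P[s]); q=px[s]
    print(lo,s.sum(),"foot centroid",Q.mean(0),"h",np.median(h[s]), "px",q.mean(0),"extent",np.ptp(Q,axis=0),"mid",(Q.max(0)+Q.min(0))/2)
# edges: panel white mask
f=c["frame"].astype(int); w=(f.min(2)>170)
w=w.astype(np.uint8); w[:184]=0;w[236:]=0;w[:,:212]=0;w[:,262:]=0
cn,_=cv2.findContours(w,cv2.RETR_EXTERNAL,cv2.CHAIN_APPROX_NONE)
for k in cn:
    if cv2.contourArea(k)>400:
        r=cv2.minAreaRect(k); print(r); b=cv2.boxPoints(r); o,d=ray(c,b); t=((m-o)@n)/(d@n); W=o+d*t[:,None]; print(W, W.mean(0)); 
        for i in range(4):
            e=W[(i+1)%4]-W[i]; print(np.linalg.norm(e),np.degrees(np.arctan2(e[1],e[0])))
# base plate front edge
for u in range(222,262,5): print(u,[int(x) for x in f[232:246,u].mean(1)])
```

```text
n [-0.42458954  0.00231725  0.90538299] tilt 25.125085246125646 yaw -0.3126962087008812 rms 0.0018110581877525283 1341
0.048 107 foot centroid [0.4738927  0.14218687 0.08737104] h 0.05360544694483834 px [236.11214953 213.94392523] extent [0.02317655 0.02760465 0.01087155] mid [0.47407968 0.14272088 0.08745732]
0.021 277 foot centroid [0.47624459 0.1413063  0.08847624] h 0.02561332355090351 px [237.6967509  209.42599278] extent [0.04839252 0.05427996 0.02270661] mid [0.47420295 0.14226889 0.08751049]
((238.0, 208.5), (41.0, 40.0), 90.0)
[[0.51877519 0.18890226 0.10829963]
 [0.51683291 0.0931765  0.10763377]
 [0.42327809 0.09687244 0.06375073]
 [0.42510537 0.19549573 0.06435523]] [0.47099789 0.14361173 0.08600984]
0.0957477806149109 -91.16237471880297
0.10340157926460801 177.737671069064
0.09864206912780181 88.93855159475547
0.1036755466777116 -4.026439285383923
222 [136, 90, 95, 123, 126, 126, 123, 117, 115, 241, 240, 238, 238, 238]
227 [141, 92, 103, 124, 125, 125, 123, 117, 112, 242, 241, 239, 238, 238]
232 [118, 87, 104, 123, 125, 123, 122, 119, 135, 242, 241, 239, 238, 239]
237 [108, 85, 104, 125, 125, 124, 124, 117, 132, 240, 240, 239, 238, 239]
242 [125, 94, 105, 125, 126, 125, 124, 116, 129, 239, 240, 238, 238, 239]
247 [141, 98, 114, 126, 126, 124, 126, 113, 128, 242, 242, 240, 240, 240]
252 [137, 97, 113, 127, 125, 125, 125, 112, 136, 241, 242, 240, 240, 240]
257 [120, 93, 113, 128, 128, 125, 125, 118, 163, 241, 242, 240, 241, 240]
```

Run:
```python
from h import *
c=dict(np.load("top0.npz"))
def r(a): return np.round(a*1000).astype(int).tolist()
for v in range(154,216,6):
    print(v,[r(pts(c,[(u,v)])[0]) for u in (158,166,174,182,190,196,205,214,222,230,238,246)])
```

```text
154 [[891, 634, -799], [891, 595, -802], [891, 556, -805], [888, 515, -799], [884, 474, -792], [887, 447, -802], [883, 401, -793], [884, 359, -799], [544, 151, 298], [544, 135, 297], [572, 130, 205], [617, 126, 59]]
160 [[624, 372, 1], [623, 350, 1], [623, 328, 0], [564, 255, 197], [564, 237, 197], [565, 224, 193], [564, 204, 194], [563, 184, 195], [560, 165, 204], [545, 141, 254], [558, 130, 209], [563, 114, 191]]
166 [[607, 371, 2], [607, 349, 0], [555, 276, 182], [550, 254, 198], [550, 236, 198], [551, 224, 193], [551, 204, 193], [550, 184, 192], [546, 165, 206], [546, 148, 204], [546, 130, 204], [549, 114, 190]]
172 [[589, 369, 6], [590, 349, -1], [541, 275, 186], [541, 258, 181], [542, 241, 177], [572, 253, 60], [587, 242, 0], [586, 218, 1], [536, 167, 193], [535, 149, 196], [535, 132, 193], [537, 115, 186]]
178 [[574, 371, -2], [521, 285, 211], [520, 266, 214], [521, 251, 207], [527, 239, 183], [556, 253, 60], [567, 239, 16], [565, 215, 18], [555, 187, 60], [553, 166, 65], [545, 142, 95], [552, 126, 65]]
184 [[510, 304, 205], [508, 284, 211], [509, 269, 203], [511, 254, 195], [
[... 451 characters left out ...]
238, 18], [518, 215, 13], [500, 180, 103], [501, 161, 99], [500, 142, 102], [499, 123, 100]]
202 [[474, 310, 182], [476, 294, 173], [476, 278, 168], [477, 262, 159], [478, 246, 152], [496, 254, 53], [503, 239, 12], [501, 214, 17], [487, 181, 96], [483, 159, 117], [482, 140, 117], [484, 123, 102]]
208 [[492, 368, -1], [464, 298, 161], [465, 281, 155], [467, 266, 142], [480, 267, 61], [482, 256, 42], [486, 238, 15], [486, 214, 15], [474, 182, 87], [469, 159, 112], [465, 138, 136], [468, 122, 114]]
214 [[476, 369, -6], [475, 347, -4], [465, 307, 60], [465, 287, 61], [465, 268, 56], [468, 257, 35], [470, 237, 18], [470, 215, 12], [459, 183, 83], [456, 160, 107], [451, 138, 136], [455, 122, 105]]
```

```bash
cat >> h.py <<'E'
F=np.array([0.4740,0.1425,0.0874]); yaw=np.radians(-0.3)
n=np.array([-np.sin(np.radians(25))*np.cos(yaw),-np.sin(np.radians(25))*np.sin(yaw),np.cos(np.radians(25))])
ey=np.array([-np.sin(yaw),np.cos(yaw),0]); eu=np.cross(ey,n)
from scipy.spatial.transform import Rotation as Ro
def target(a,h,off=(0,0)):
    """TCP pose for jaw angle a, grasp point h(m) above the panel"""
    a=np.radians(a); z=-np.cos(a)*ey+np.sin(a)*eu; x=-n; y=np.cross(z,x)
    return np.c_[x,y,z], F+n*(h+0.1635)+off[0]*ey+off[1]*eu
def delta(R0,p0,R1,p1):
    return np.degrees(Ro.from_matrix(R1@R0.T).as_rotvec()), (p1-p0)*1000
E
python3 - <<'E'
from h import *
from rig import bot
c=dict(np.load("top0.npz"))
for u,v in ((350,160),(350,205),(435,185),(440,240),(330,285),(310,165)): print(u,v,pts(c,[(u,v)])[0].round(3))
print(n,eu)
s=bot.read_state()
for a,h in ((90,.12),(60,.12),(90,.022)):
    R,p=target(a,h); print(a,h,p.round(4),[x.round(1) for x in delta(s["tcp_rot"],s["position"],R,p)])
E
```

```text
350 160 [ 0.571 -0.123  0.146]
350 205 [ 0.465 -0.118  0.146]
435 185 [ 0.519 -0.341  0.094]
440 240 [ 0.384 -0.342  0.093]
330 285 [ 0.281 -0.083 -0.002]
310 165 [ 0.56  -0.03   0.148]
[-0.42261247  0.00221281  0.90630779] [ 0.90629536 -0.00474539  0.42261826]
90 0.12 [0.3542 0.1431 0.3443] [array([-15.1, -21.9,  67.5]), array([129.5, 726.1, -59.6])]
60 0.12 [0.3542 0.1431 0.3443] [array([ -8.6, -24. ,  38. ]), array([129.5, 726.1, -59.6])]
90 0.022 [0.3956 0.1429 0.2555] [array([-15.1, -21.9,  67.5]), array([ 170.9,  725.9, -148.4])]
```

Emit:
{"op": "step_arm", "data": {"motion": [[[0, 0, 0, 17, 36, 0, 87], [0, 0, 0, 34, 72, 0, 87], [0, 0, 0, 51, 108, 0, 87], [0, 0, 0, 68, 144, 0, 87], [0, 0, 0, 85, 180, 0, 87], [0, 0, 0, 102, 216, 0, 87], [0, 0, 0, 119, 252, 0, 87], [0, 0, 0, 136, 288, 0, 87], [0, 0, 0, 153, 324, 0, 87], [0, 0, 0, 170, 360, 0, 87], [0, 0, 0, 187, 396, 0, 87], [0, 0, 0, 187, 396, 0, 87]]]}}

```text
time_s: 1.15
position: [0.4127, -0.1812, 0.4046]
tcp_rot: [[-0.001, 0.931, 0.366], [0.004, 0.366, -0.931], [-1.0, 0.001, -0.004]]
force: [-0.4, -0.6, 0.2]
opening: 0.998
```

Run:
```python
from h import *
from rig import bot
s=bot.read_state(); print(s["position"],s["joint_positions"])
for a,h in ((90,.085),(60,.085)):
    R,p=target(a,h); print(a,h,p.round(4),[x.round(1) for x in delta(s["tcp_rot"],s["position"],R,p)])
```

```text
[ 0.41271281 -0.18119878  0.40455257] [-38.00535381  16.88550617 106.11636015   0.19117684  57.17287454
  30.41868452]
90 0.085 [0.369  0.143  0.3126] [array([-15.2, -22.1,  67.1]), array([-43.7, 324.2, -91.9])]
60 0.085 [0.369  0.143  0.3126] [array([ -8.7, -24.1,  37.6]), array([-43.7, 324.2, -91.9])]
```

Emit:
{"op": "step_arm", "data": {"motion": [[[-1.3, -1.8, 5.6, -4, 27, 0, 87], [-2.6, -3.7, 11.2, -8, 54, 0, 87], [-3.8, -5.5, 16.8, -12, 81, 0, 87], [-5.1, -7.4, 22.4, -16, 108, 0, 87], [-6.4, -9.2, 28, -20, 135, -5, 87], [-7.6, -11, 33.5, -24, 162, -15, 87], [-8.9, -12.9, 39.1, -28, 189, -30, 87], [-10.2, -14.7, 44.7, -32, 216, -45, 87], [-11.4, -16.6, 50.3, -36, 243, -60, 87], [-12.7, -18.4, 55.9, -40, 270, -75, 87], [-14, -20.3, 61.5, -42, 297, -85, 87], [-15.2, -22.1, 67.1, -43.7, 324, -92, 87]]]}}

```text
time_s: 2.15
position: [0.3676, 0.1359, 0.3122]
tcp_rot: [[0.424, 0.014, 0.905], [-0.004, 1.0, -0.014], [-0.906, 0.002, 0.424]]
force: [0.6, -0.8, -0.0]
opening: 0.997
```

```bash
cat > look.py <<'E'
import sys
from h import *
from rig import bot
def st(lst):
    s=bot.read_state(); print(s["time_s"],s["position"].round(4),s["joint_positions"].round(1),s["force"].round(1),s["opening"])
    for a,h in lst:
        R,p=target(a,h); print(a,h,p.round(4),[x.round(1) for x in delta(s["tcp_rot"],s["position"],R,p)])
def pic(name,tag,box=None,k=1):
    c=bot.capture(name); np.savez(f"{tag}.npz",**c); f=c["frame"]
    if box: f=f[box[1]:box[3],box[0]:box[2]]
    cv2.imwrite(f"pics/{tag}.png",cv2.cvtColor(cv2.resize(f,None,fx=k,fy=k,interpolation=cv2.INTER_CUBIC),cv2.COLOR_RGB2BGR)); return c
E
python3 - <<'E'
from look import *
st([(90,.085),(90,.05),(90,.022)])
pic("wrist","w1"); pic("top","t1",(130,130,330,280),4)
E
```

```text
2.15 [0.3676 0.1359 0.3122] [  4.5  22.2 127.  -20.1   6.2  24.9] [ 0.6 -0.8 -0. ] 0.9972278587334489
90 0.085 [0.369  0.143  0.3126] [array([-0.1,  0.1,  0.5]), array([1.4, 7.1, 0.4])]
90 0.05 [0.3838 0.143  0.2809] [array([-0.1,  0.1,  0.5]), array([ 16.2,   7.1, -31.3])]
90 0.022 [0.3956 0.1429 0.2555] [array([-0.1,  0.1,  0.5]), array([ 28. ,   7. , -56.7])]
```

View pics/w1.png

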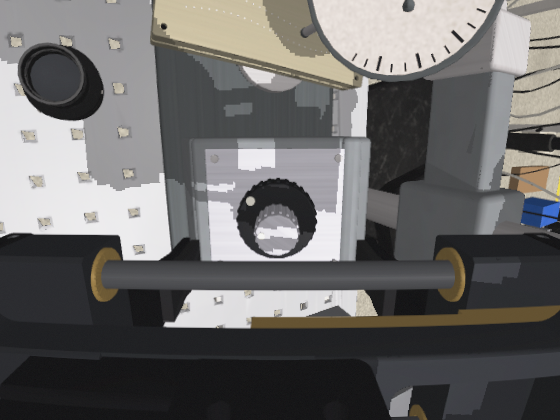

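View pics/t1.png

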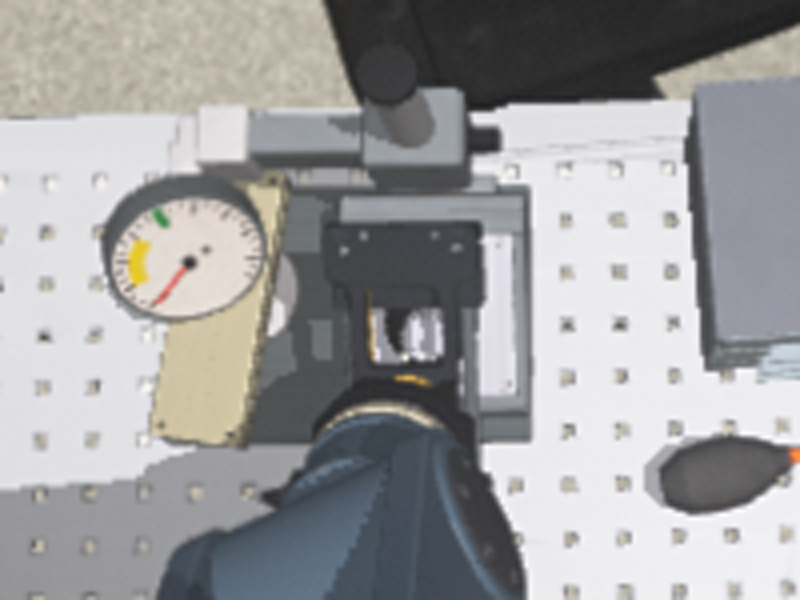

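Emit:
{"op": "step_arm", "data": {"motion": [[[-0.1, 0.1, 0.5, 0, 0, 0, 87], [-0.1, 0.1, 0.5, 0, 0, 0, 87], [-0.1, 0.1, 0.5, 0, 0, 0, 87]]]}}

```text
time_s: 2.5
position: [0.3687, 0.1343, 0.3134]
tcp_rot: [[0.424, 0.012, 0.906], [-0.004, 1.0, -0.011], [-0.906, 0.001, 0.424]]
force: [-0.4, -0.6, 0.1]
opening: 1.002
```

Run:
```python
from look import *
st([(90,.085),(90,.05),(90,.022)])
c=pic("wrist","w2")
uu,vv=np.meshgrid(np.arange(190,370),np.arange(140,255)); px=np.c_[uu.ravel(),vv.ravel()]
P=pts(c,px); ok=c["range_z"][px[:,1],px[:,0]]>0.05; P=P[ok]
h=(P-F)@n
print("panel h",np.percentile(h[np.abs(h)<.008],[20,50,80]))
for lo,hi in((.048,.060),(.022,.031)):
    s=(h>lo)&(h<hi); Q=P[s]-F; a=Q@ey; b=Q@eu
    print(lo,s.sum(),np.median(h[s]),"ey",np.percentile(a,[1,50,99]),"eu",np.percentile(b,[1,50,99]))
p=proj(c,[F+n*.055+0.014*(np.cos(t)*ey+np.sin(t)*eu) for t in np.linspace(0,6.2,12)]); print(p.mean(0),p.min(0),p.max(0))
f=c["frame"].copy()
for hh,r,col in((.055,.014,(255,0,0)),(.027,.028,(0,255,0)),(.0,.028,(0,0,255))):
    p=proj(c,[F+n*hh+r*(np.cos(t)*ey+np.sin(t)*eu) for t in np.linspace(0,6.28,60)]); cv2.polylines(f,[p.round().astype(np.int32)],True,col,1)
cv2.imwrite("pics/w2o.png",cv2.cvtColor(cv2.resize(f[120:270,180:380],None,fx=4,fy=4),cv2.COLOR_RGB2BGR))
```

```text
2.5 [0.3687 0.1343 0.3134] [  4.2  22.  126.8 -18.1   6.5  22.5] [-0.4 -0.6  0.1] 1.0016181681687348
90 0.085 [0.369  0.143  0.3126] [array([-0.1,  0.1,  0.4]), array([ 0.3,  8.8, -0.8])]
90 0.05 [0.3838 0.143  0.2809] [array([-0.1,  0.1,  0.4]), array([ 15.1,   8.7, -32.5])]
90 0.022 [0.3956 0.1429 0.2555] [array([-0.1,  0.1,  0.4]), array([ 26.9,   8.6, -57.9])]
panel h [-0.00143138 -0.00019586  0.00054754]
0.048 1529 0.05352130538871396 ey [-0.01086147  0.00213741  0.01380142] eu [-0.01446711 -0.00194291  0.01050191]
0.022 2923 0.025606337628297223 ey [-0.02354778  0.00959768  0.02702955] eu [-0.0278243  -0.00139531  0.02353688]
[277.18089423 232.89531328] [254.03098518 211.66042426] [300.90713106 256.34846352]
```

View pics/w2o.png

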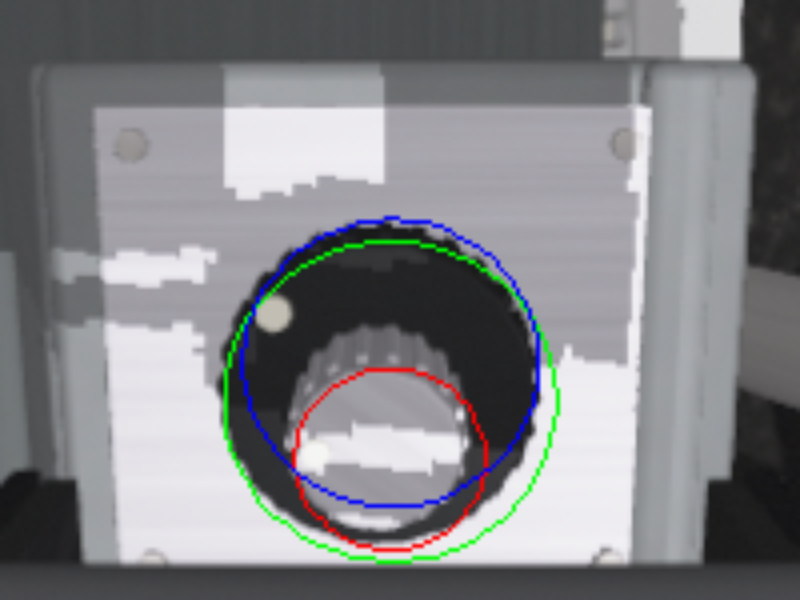

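```bash
cat >> h.py <<'E'
F=F+0.0008*ey-0.001*eu
E
python3 - <<'E'
from look import *
st([(90,.05),(90,.023)])
E
```

```text
2.55 [0.3687 0.1342 0.3135] [  4.2  22.  126.8 -18.1   6.5  22.5] [-0.2 -0.7 -0.3] 1.0013478615687108
90 0.05 [0.3829 0.1438 0.2805] [array([-0.1,  0.1,  0.4]), array([ 14.2,   9.6, -33. ])]
90 0.023 [0.3943 0.1437 0.256 ] [array([-0.1,  0.1,  0.4]), array([ 25.6,   9.5, -57.5])]
```

First align laterally, then descend halfway.

Emit:
{"op": "step_arm", "data": {"motion": [[[0, 0, 0.4, 0, 5, 0, 87], [0, 0, 0.4, 0, 9.6, 0, 87], [0, 0, 0.4, 5, 9.6, -11, 87], [0, 0, 0.4, 10, 9.6, -22, 87], [0, 0, 0.4, 14.2, 9.6, -33, 87], [0, 0, 0.4, 14.2, 9.6, -33, 87], [0, 0, 0.4, 14.2, 9.6, -33, 87]]]}}

```text
time_s: 3.13
position: [0.383, 0.1442, 0.2801]
tcp_rot: [[0.424, 0.003, 0.906], [-0.0, 1.0, -0.004], [-0.906, 0.001, 0.424]]
force: [-0.5, 0.2, -0.2]
opening: 1.001
```

Run:
```python
from look import *
st([(90,.05),(90,.023)])
```

```text
3.1333 [0.383  0.1442 0.2801] [  5.6  27.9 126.2 -69.6   2.6  74.9] [-0.5  0.2 -0.2] 1.001101806940135
90 0.05 [0.3829 0.1438 0.2805] [array([-0.1,  0.1, -0.1]), array([-0.1, -0.4,  0.4])]
90 0.023 [0.3943 0.1437 0.256 ] [array([-0.1,  0.1, -0.1]), array([ 11.3,  -0.5, -24.1])]
```

```bash
cat >> h.py <<'E'
def target(a,h,ly=0,lu=0):
    a=np.radians(a); z=-np.cos(a)*ey+np.sin(a)*eu
    x=-n+ly*ey+lu*eu; x/=np.linalg.norm(x); z=z-(z@x)*x; z/=np.linalg.norm(z)
    return np.c_[x,np.cross(z,x),z], F+n*h-x*0.1635
def pl(R0,p0,lst):
    for q in lst:
        R,p=target(*q); d=delta(R0,p0,R,p); print(q,[float(v) for v in np.r_[d[0].round(1),d[1].round(1)]])
E
python3 - <<'E'
from look import *
s=bot.read_state(); R,p=s["tcp_rot"],s["position"]
pl(R,p,[(90,.062,0,-.05),(90,.062,.1,-.05),(90,.062,.1,0.08)])
R,p=target(90,.062,.1,0)
pl(R,p,[(90-i,.062,.1,0.0) for i in (30,60,80)])
E
```

```text
(90, 0.062, 0, -0.05) [-0.1, 2.9, -0.1, 2.3, -0.5, 14.6]
(90, 0.062, 0.1, -0.05) [5.1, 2.9, 2.4, 2.5, -16.7, 13.8]
(90, 0.062, 0.1, 0.08) [5.2, -4.5, 2.1, -16.5, -16.6, 4.6]
(60, 0.062, 0.1, 0.0) [12.6, 2.9, -26.9, 0.0, 0.0, 0.0]
(30, 0.062, 0.1, 0.0) [25.2, 5.8, -54.0, 0.0, 0.0, 0.0]
(10, 0.062, 0.1, 0.0) [33.7, 7.8, -72.1, 0.0, 0.0, 0.0]
```

Emit:
{"op": "step_arm", "data": {"motion": [[[0, 1.5, 0, 1, -0.5, 8, 87], [0, 2.9, 0, 2.3, -0.5, 14.6, 87], [0, 2.9, 0, 2.3, -0.5, 14.6, 87], [1.3, 2.9, 0.6, 2.3, -4, 14.4, 87], [2.6, 2.9, 1.2, 2.4, -8, 14.2, 87], [3.8, 2.9, 1.8, 2.5, -12, 14, 87], [5.1, 2.9, 2.4, 2.5, -16.7, 13.8, 87], [5.1, 1, 2.3, -2, -16.7, 11.5, 87], [5.1, -1, 2.2, -7, -16.7, 9, 87], [5.1, -1, 2.2, -7, -16.7, 9, 87], [5.1, -1, 2.2, -7, -16.7, 9, 87]]]}}

```text
time_s: 4.05
position: [0.3788, 0.1345, 0.2904]
tcp_rot: [[0.386, -0.033, 0.922], [0.09, 0.996, -0.002], [-0.918, 0.084, 0.388]]
force: [0.6, -0.1, -0.9]
opening: 1.001
```

Run:
```python
from look import *
st([])
s=bot.read_state(); R,p=s["tcp_rot"],s["position"]
pl(R,p,[(90-i,.062,.1,0.0) for i in (30,60,80)])
```

```text
4.05 [0.3788 0.1345 0.2904] [  2.1  25.8 126.7  43.9   6.3 -41.6] [ 0.6 -0.1 -0.9] 1.0008544587070796
(60, 0.062, 0.1, 0.0) [12.5, 0.7, -27.2, -0.7, -7.0, 0.2]
(30, 0.062, 0.1, 0.0) [24.5, 3.6, -54.5, -0.7, -7.0, 0.2]
(10, 0.062, 0.1, 0.0) [32.6, 5.7, -72.7, -0.7, -7.0, 0.2]
```

Emit:
{"op": "step_arm", "data": {"motion": [[[2.8, 0.2, -6.0, 0, 0, 0, 87], [5.6, 0.4, -12.1, 0, 0, 0, 87], [8.4, 0.6, -18.2, 0, 0, 0, 87], [11.2, 0.7, -24.2, 0, 0, 0, 87], [14, 1.2, -30.3, 0, 0, 0, 87], [16.6, 1.8, -36.4, 0, 0, 0, 87], [19.3, 2.4, -42.5, 0, 0, 0, 87], [22, 3, -48.5, 0, 0, 0, 87], [24.5, 3.6, -54.5, 0, 0, 0, 87], [27.3, 4.3, -60.6, 0, 0, 0, 87], [30, 5, -66.7, 0, 0, 0, 87], [32.6, 5.7, -72.7, 0, 0, 0, 87]]]}}

```text
time_s: 5.05
position: [0.3789, 0.1345, 0.2905]
tcp_rot: [[0.421, 0.887, 0.19], [0.098, 0.164, -0.982], [-0.902, 0.432, -0.018]]
force: [-0.1, -0.3, 0.0]
opening: 1.001
```

Run:
```python
from look import *
st([])
s=bot.read_state(); R,p=s["tcp_rot"],s["position"]
pl(R,p,[(10-i,.062,.1,0.0) for i in (20,40,80,100)])
pl(R,p,[(-70,.062,.1,0.08)])
```

```text
5.05 [0.3789 0.1345 0.2905] [  2.   26.  127.4  73.1   5.    9.3] [-0.1 -0.3  0. ] 1.0011599689636346
(-10, 0.062, 0.1, 0.0) [8.3, 1.9, -17.9, -0.8, -7.0, 0.2]
(-30, 0.062, 0.1, 0.0) [16.7, 3.9, -36.0, -0.8, -7.0, 0.2]
(-70, 0.062, 0.1, 0.0) [33.6, 7.8, -72.0, -0.8, -7.0, 0.2]
(-90, 0.062, 0.1, 0.0) [41.9, 9.8, -90.0, -0.8, -7.0, 0.2]
(-70, 0.062, 0.1, 0.08) [36.5, 4.0, -70.9, -12.4, -6.9, -5.8]
```

Emit:
{"op": "step_arm", "data": {"motion": [[[2.8, 0.6, -6, 0, -1, 0, 87], [5.6, 1.3, -12, 0, -2, 0, 87], [8.4, 2, -18, 0, -3, 0, 87], [11.2, 2.6, -24, 0, -4, 0, 87], [14, 3.2, -30, 0, -5, 0, 87], [16.8, 3.9, -36, 0, -6, 0, 87], [19.6, 4.5, -42, 0, -7, 0, 87], [22.4, 5.2, -48, 0, -7, 0, 87], [25.2, 5.8, -54, -2, -7, -1, 87], [29, 5.4, -60, -6, -7, -3, 87], [32.8, 4.8, -66, -9, -7, -4.5, 87], [36.5, 4.0, -70.9, -12.4, -7, -5.8, 87]]]}}

```text
time_s: 6.05
position: [0.3708, 0.1286, 0.2865]
tcp_rot: [[0.445, 0.517, -0.731], [0.109, -0.842, -0.529], [-0.889, 0.155, -0.431]]
force: [0.2, 0.6, 0.1]
opening: 0.997
```

Run:
```python
from look import *
st([])
s=bot.read_state(); R,p=s["tcp_rot"],s["position"]
pl(R,p,[(-70,.062,.1,0.08),(-90,.062,.05,0.08),(-90,.062,.0,0.08),(-90,.05,0,0.04),(-90,.03,0,0),(-90,.023,0,0)])
```

```text
6.05 [0.3708 0.1286 0.2865] [  0.7  26.5 129.5 114.4   6.5  34. ] [0.2 0.6 0.1] 0.9965000713507589
(-70, 0.062, 0.1, 0.08) [5.4, -1.7, -11.6, -4.3, -0.9, -1.9]
(-90, 0.062, 0.05, 0.08) [12.3, -0.3, -30.3, -4.5, 7.2, -1.3]
(-90, 0.062, 0.0, 0.08) [9.7, -1.2, -31.5, -4.6, 15.3, -1.2]
(-90, 0.05, 0, 0.04) [9.1, 1.1, -31.7, 6.2, 15.2, -8.9]
(-90, 0.03, 0, 0) [8.5, 3.3, -31.9, 20.5, 15.2, -24.2]
(-90, 0.023, 0, 0) [8.5, 3.3, -31.9, 23.5, 15.2, -30.5]
```

Emit:
{"op": "step_arm", "data": {"motion": [[[3, -1, -6, -2, 0, -1, 87], [6, -1, -12, -4, 0, -1.5, 87], [9, -1, -18, -4.5, 2, -1.5, 87], [10.6, -1, -24, -4.5, 5, -1.3, 87], [11, -0.8, -28, -4.5, 8, -1.3, 87], [10.4, -1, -31.5, -4.5, 11, -1.3, 87], [9.7, -1.2, -31.5, -4.6, 15.3, -1.2, 87], [9.7, -1.2, -31.5, -4.6, 15.3, -1.2, 87], [9.7, -1.2, -31.5, -4.6, 15.3, -1.2, 87]]]}}

```text
time_s: 6.8
position: [0.3662, 0.1439, 0.2853]
tcp_rot: [[0.494, -0.004, -0.87], [-0.002, -1.0, 0.003], [-0.87, 0.0, -0.494]]
force: [0.1, -0.2, 0.1]
opening: 1.002
```

Run:
```python
from look import *
st([])
s=bot.read_state(); R,p=s["tcp_rot"],s["position"]
pl(R,p,[(-90,.062,.0,0.08),(-90,.05,0,0.04),(-90,.03,0,0),(-90,.023,0,0)])
```

```text
6.8 [0.3662 0.1439 0.2853] [  6.1  27.2 129.5 207.2   6.8 -21.6] [ 0.1 -0.2  0.1] 1.0022830309746376
(-90, 0.062, 0.0, 0.08) [0.0, 0.0, -0.1, 0.0, -0.0, 0.1]
(-90, 0.05, 0, 0.04) [0.0, 2.3, -0.1, 10.8, -0.1, -7.7]
(-90, 0.03, 0, 0) [0.0, 4.6, -0.1, 25.1, -0.2, -23.0]
(-90, 0.023, 0, 0) [0.0, 4.6, -0.1, 28.1, -0.2, -29.3]
```

Emit:
{"op": "step_arm", "data": {"motion": [[[0, 0.8, 0, 4, 0, -2.5, 87], [0, 1.6, 0, 8, 0, -5, 87], [0, 2.3, 0, 10.8, 0, -7.7, 87], [0, 2.7, 0, 14, 0, -11.5, 87], [0, 3.1, 0, 17.5, 0, -15, 87], [0, 3.5, 0, 21, 0, -19, 87], [0, 4, 0, 25, 0, -23, 87], [0, 4.6, 0, 28.1, 0, -29, 87], [0, 4.6, 0, 28.1, 0, -29.3, 87], [0, 4.6, 0, 28.1, 0, -29.3, 87]]]}}

```text
time_s: 7.63
position: [0.394, 0.1439, 0.2553]
tcp_rot: [[0.421, -0.001, -0.907], [-0.001, -1.0, 0.001], [-0.907, 0.001, -0.421]]
force: [-0.4, -0.0, -0.0]
opening: 0.997
```

Run:
```python
from look import *
st([])
s=bot.read_state(); R,p=s["tcp_rot"],s["position"]
pl(R,p,[(-90,.023,0,0)])
pic("wrist","w3")
```

```text
7.6333 [0.394  0.1439 0.2553] [  5.4  32.  125.8 223.1   3.5 -38. ] [-0.4 -0.  -0. ] 0.9966012881249113
(-90, 0.023, 0, 0) [0.1, -0.1, -0.2, 0.3, -0.2, 0.7]
```

View pics/w3.png

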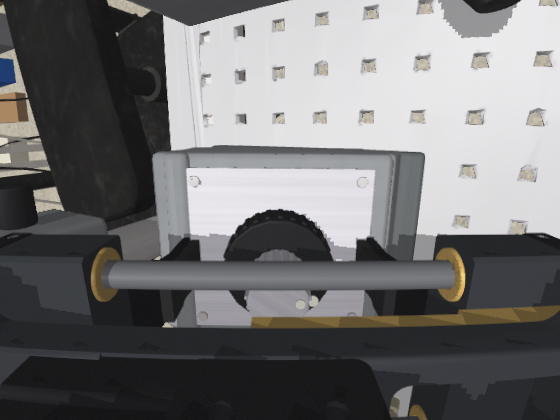

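Emit:
{"op": "step_arm", "data": {"motion": [[[0, 0, 0, 0, 0, 0, 65], [0, 0, 0, 0, 0, 0, 60], [0, 0, 0, 0, 0, 0, 55], [0, 0, 0, 0, 0, 0, 52], [0, 0, 0, 0, 0, 0, 50], [0, 0, 0, 0, 0, 0, 50], [0, 0, 0, 0, 0, 0, 50]]]}}

```text
time_s: 8.27
position: [0.3938, 0.144, 0.2558]
tcp_rot: [[0.421, -0.001, -0.907], [-0.001, -1.0, 0.001], [-0.907, 0.001, -0.421]]
force: [0.0, -0.6, -0.1]
opening: 0.612
```

Run:
```python
from look import *
st([])
s=bot.read_state(); R,p=s["tcp_rot"],s["position"]
print("force along eu,ey,n",s["force"]@eu,s["force"]@ey,s["force"]@n, s["opening"]*87)
R0,p0=target(-90,.023)
pl(R0,p0,[(-90-i,.023,0,0) for i in (20,40,60,75)])
```

```text
8.2667 [0.3938 0.144  0.2558] [  5.5  31.9 125.8 223.2   3.5 -38.1] [ 0.  -0.6 -0.1] 0.6119010403889128
force along eu,ey,n -0.04504733734198798 -0.6249191239505473 -0.11855581659565032 53.23539051383541
(-110, 0.023, 0, 0) [8.5, -0.0, -18.1, 0.0, 0.0, 0.0]
(-130, 0.023, 0, 0) [16.9, -0.1, -36.3, 0.0, 0.0, 0.0]
(-150, 0.023, 0, 0) [25.4, -0.1, -54.4, 0.0, 0.0, 0.0]
(-165, 0.023, 0, 0) [31.7, -0.2, -68.0, 0.0, 0.0, 0.0]
```

Emit:
{"op": "step_arm", "data": {"motion": [[[0, 0, 0, 0, 0, 0, 48], [1.7, 0, -3.6, 0, 0, 0, 48], [3.4, 0, -7.2, 0, 0, 0, 48], [5.1, 0, -10.8, 0, 0, 0, 48], [6.8, 0, -14.4, 0, 0, 0, 48], [8.5, 0, -18.1, 0, 0, 0, 48], [8.5, 0, -18.1, 0, 0, 0, 48]]]}}

```text
time_s: 8.85
position: [0.3939, 0.1438, 0.2559]
tcp_rot: [[0.422, -0.312, -0.851], [-0.0, -0.939, 0.344], [-0.907, -0.145, -0.396]]
force: [-0.9, -0.9, 1.5]
opening: 0.61
```

Run:
```python
from look import *
st([])
s=bot.read_state()
print("force along eu,ey,n",s["force"]@eu,s["force"]@ey,s["force"]@n, s["moment"], s["opening"]*87)
pic("wrist","w4")
pic("top","t4",(130,130,330,280),4)
```

```text
8.85 [0.3939 0.1438 0.2559] [  5.4  31.9 125.8 222.1   3.4 -17. ] [-0.9 -0.9  1.5] 0.6103033545969071
force along eu,ey,n -0.13898242660116036 -0.8692231981141376 1.757989569268645 [ 0.00171865  0.17125189 -0.20291809] 53.09639184993092
```

View pics/w4.png

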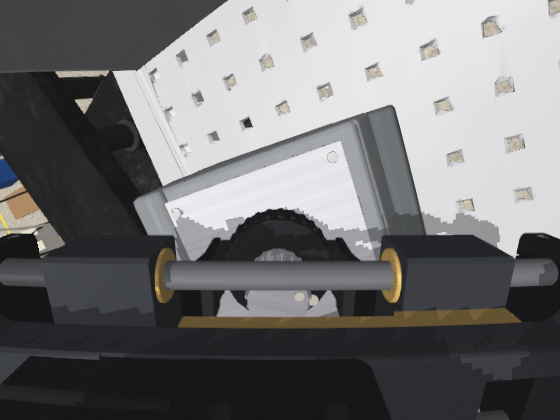

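View pics/t4.png

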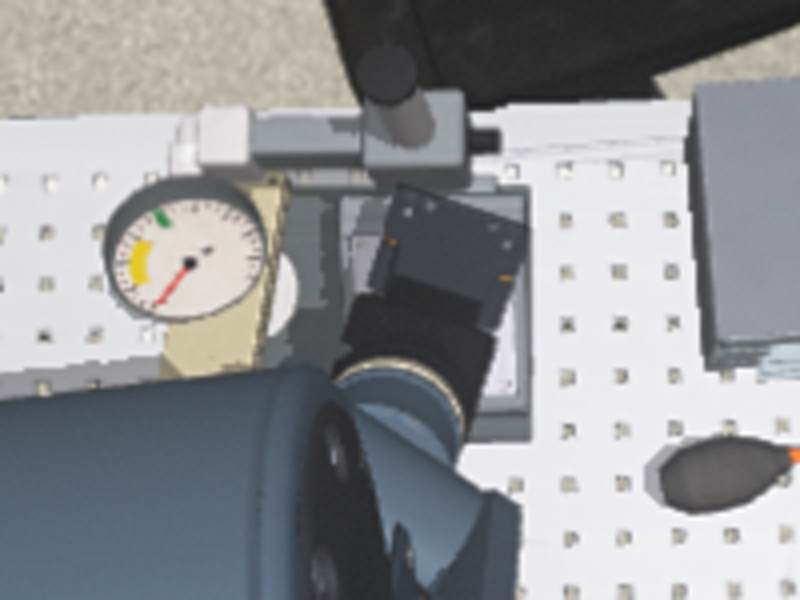

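Run:
```python
import cv2,numpy as np
a=[cv2.resize(cv2.imread(f"pics/{k}.png")[195:335,215:345],None,fx=3,fy=3,interpolation=cv2.INTER_CUBIC) for k in("w3","w4")]
cv2.imwrite("pics/z3.png",np.hstack(a))
```

```text
(no output)
```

View pics/z3.png

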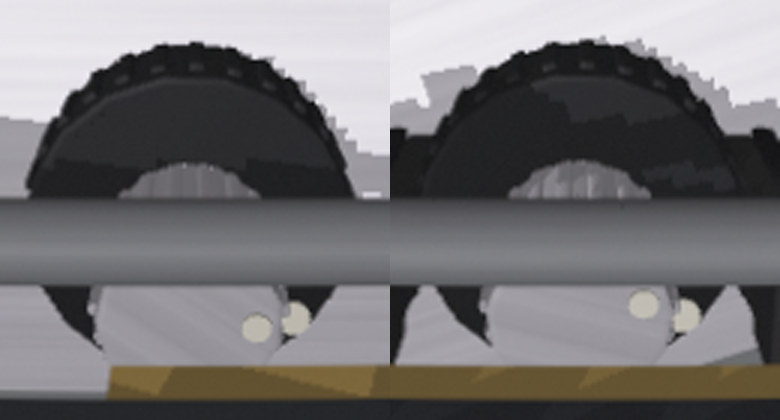

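Relative to the gripper, the coarse dot stayed put and the fine dot shifted about 18° the other way, so the coarse knob turns and the fine knob stands still. I'll continue turning.

Emit:
{"op": "step_arm", "data": {"motion": [[[2.1, 0, -4.5, 0, 0, 0, 48], [4.2, 0, -9, 0, 0, 0, 48], [6.3, 0, -13.6, 0, 0, 0, 48], [8.4, 0, -18.1, 0, 0, 0, 48], [10.6, 0, -22.7, 0, 0, 0, 48], [12.7, 0, -27.2, 0, 0, 0, 48], [14.8, 0, -31.7, 0, 0, 0, 48], [16.9, -0.1, -36.3, 0, 0, 0, 48], [19, -0.1, -40.8, 0, 0, 0, 48], [21.1, -0.1, -45.3, 0, 0, 0, 48], [23.2, -0.1, -49.8, 0, 0, 0, 48], [23.2, -0.1, -49.8, 0, 0, 0, 48]]]}}

```text
time_s: 9.95
position: [0.3939, 0.1435, 0.2559]
tcp_rot: [[0.424, -0.875, -0.233], [-0.001, -0.258, 0.966], [-0.906, -0.41, -0.111]]
force: [-1.6, -5.1, 1.3]
opening: 0.612
```

Run:
```python
from look import *
st([])
s=bot.read_state()
print("force along eu,ey,n",s["force"]@eu,s["force"]@ey,s["force"]@n, s["moment"], s["opening"]*87)
pic("top","t5",(130,130,330,280),4)
R0,p0=target(-165,.023); pl(R0,p0,[(-165+i,.023) for i in (7,25,50,75)])
```

```text
9.95 [0.3939 0.1435 0.2559] [  5.4  31.9 125.8 220.6   3.6  39.3] [-1.6 -5.1  1.3] 0.6116954907495812
force along eu,ey,n -0.8635506606404472 -5.144936535603902 1.8088229271861227 [-0.60883825  0.14202111 -0.53037552] 53.21750769521356
(-158, 0.023) [-3.0, 0.0, 6.3, 0.0, 0.0, 0.0]
(-140, 0.023) [-10.6, 0.1, 22.7, 0.0, 0.0, 0.0]
(-115, 0.023) [-21.1, 0.1, 45.3, 0.0, 0.0, 0.0]
(-90, 0.023) [-31.7, 0.2, 68.0, 0.0, 0.0, 0.0]
```

View pics/t5.png

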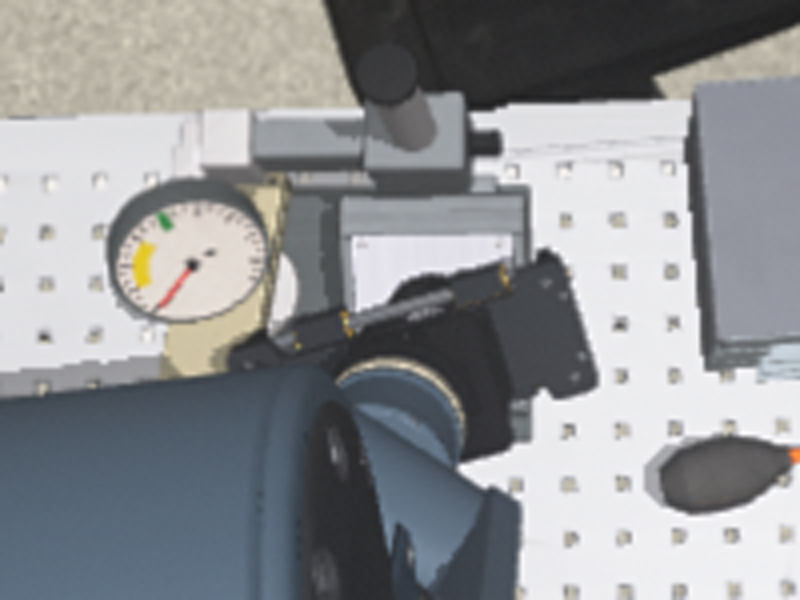

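Emit:
{"op": "step_arm", "data": {"motion": [[[0, 0, 0, 0, 0, 0, 66], [0, 0, 0, 0, 0, 0, 72], [-1, 0, 2.1, 0, 0, 0, 74], [-4, 0, 8.6, 0, 0, 0, 74], [-7, 0, 15, 0, 0, 0, 74], [-10, 0, 21.4, 0, 0, 0, 74], [-13, 0, 27.9, 0, 0, 0, 74], [-16, 0.1, 34.3, 0, 0, 0, 74], [-19, 0.1, 40.8, 0, 0, 0, 74], [-22, 0.1, 47.2, 0, 0, 0, 74], [-25, 0.1, 53.6, 0, 0, 0, 74], [-28, 0.1, 60, 0, 0, 0, 74]]]}}

```text
time_s: 11.0
position: [0.3939, 0.1444, 0.2556]
tcp_rot: [[0.421, -0.13, -0.898], [0.001, -0.99, 0.144], [-0.907, -0.061, -0.416]]
force: [0.3, 0.2, 0.9]
opening: 0.848
```

Run:
```python
from look import *
st([])
s=bot.read_state(); pl(s["tcp_rot"],s["position"],[(-90,.023)])
```

```text
11.0 [0.3939 0.1444 0.2556] [  5.5  31.9 125.7 222.4   3.4 -29.1] [0.3 0.2 0.9] 0.8479230046847541
(-90, 0.023) [-3.5, -0.1, 7.2, 0.3, -0.7, 0.4]
```

Emit:
{"op": "step_arm", "data": {"motion": [[[-2, 0, 4, 0, -0.3, 0, 70], [-4, 0, 8, 0, -0.5, 0, 62], [-4, 0, 8, 0, -0.5, 0, 56], [-4, 0, 8, 0, -0.5, 0, 50], [-4, 0, 8, 0, -0.5, 0, 48], [-4, 0, 8, 0, -0.5, 0, 48], [-2.3, 0, 4.4, 0, -0.5, 0, 48], [-0.6, 0, 0.8, 0, -0.5, 0, 48], [1.1, 0, -2.8, 0, -0.5, 0, 48], [2.8, 0, -6.4, 0, -0.5, 0, 48], [4.5, 0, -10, 0, -0.5, 0, 48], [4.5, 0, -10, 0, -0.5, 0, 48]]]}}

```text
time_s: 12.0
position: [0.3939, 0.1435, 0.2557]
tcp_rot: [[0.421, -0.309, -0.853], [-0.003, -0.941, 0.339], [-0.907, -0.141, -0.397]]
force: [-0.5, 0.5, -1.7]
opening: 0.612
```

Run:
```python
from look import *
st([])
pic("wrist","w6",(215,195,345,335),3)
c=pic("top","t6",(130,130,230,230),6)
c0=dict(np.load("top0.npz")); c5=dict(np.load("t5.npz"))
for q in (c0,c5,c):
    # yellow sector centroid + black hub
    f=q["frame"].astype(int); y=(f[...,0]>180)&(f[...,2]<110)&(f[...,1]>140); y[:,230:]=0;y[:170]=0;y[215:]=0
    v,u=np.nonzero(y); print(u.mean(),v.mean(),len(u))
```

```text
12.0 [0.3939 0.1435 0.2557] [  5.4  31.9 125.8 224.2   3.5 -19.4] [-0.5  0.5 -1.7] 0.6116038272571045
163.97297297297297 195.35135135135135 37
165.02777777777777 195.77777777777777 36
165.33333333333334 195.77777777777777 36
```

View pics/t6.png

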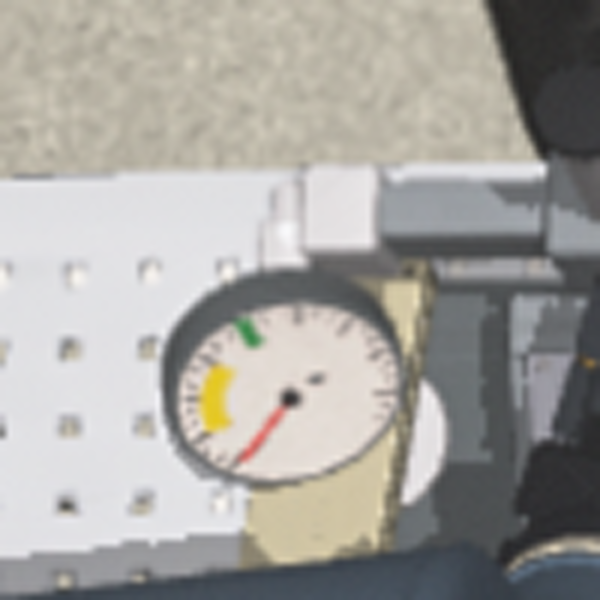

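View pics/w6.png

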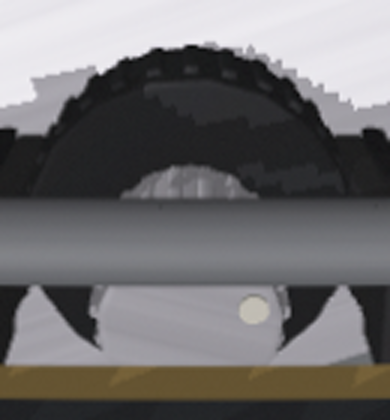

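Emit:
{"op": "step_arm", "data": {"motion": [[[2.1, 0, -4.5, 0, 0, 0, 48], [4.2, 0, -9, 0, 0, 0, 48], [6.3, 0, -13.6, 0, 0, 0, 48], [8.4, 0, -18.1, 0, 0, 0, 48], [10.6, 0, -22.7, 0, 0, 0, 48], [10.6, 0, -22.7, 0, 0, 0, 48]]]}}

```text
time_s: 12.6
position: [0.3939, 0.1434, 0.2557]
tcp_rot: [[0.421, -0.64, -0.643], [-0.002, -0.709, 0.705], [-0.907, -0.295, -0.3]]
force: [-0.3, -0.4, -2.1]
opening: 0.608
```

Run:
```python
from look import *
st([])
pic("top","t7",(130,130,230,230),6)
```

```text
12.6 [0.3939 0.1434 0.2557] [  5.4  31.9 125.8 224.1   3.4   5.6] [-0.3 -0.4 -2.1] 0.6082151179561753
```

View pics/t7.png

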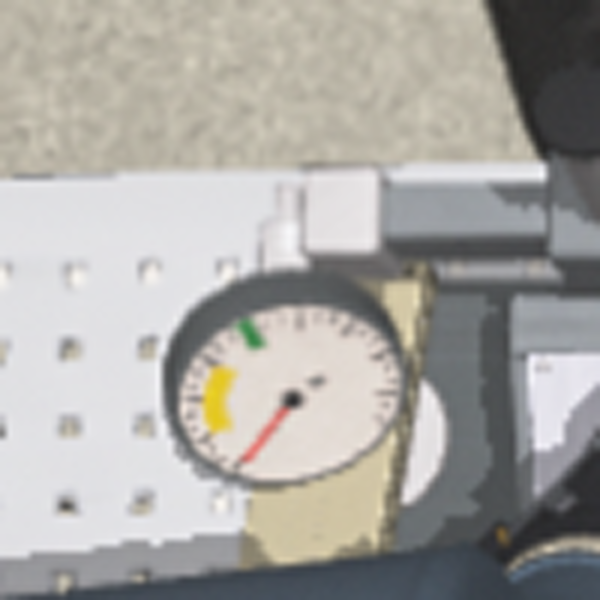

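```bash
cat > needle.py <<'E'
from h import *
def needle(c):
    a=np.radians(25);b=np.radians(35)
    nd=np.array([-np.cos(a)*np.cos(b),-np.sin(a)*np.cos(b),np.sin(b)]); up=np.array([np.sin(b)*np.cos(a),np.sin(b)*np.sin(a),np.cos(b)])
    Rz=Ro.from_euler("z",yaw).as_matrix(); nd=Rz@nd; up=Rz@up; rt=np.cross(-nd,up)
    f=c["frame"].astype(int); r,g,bl=f[...,0],f[...,1],f[...,2]
    box=np.zeros(r.shape,bool); box[175:216,155:202]=1
    yel=box&(r>180)&(g>140)&(bl<110); grn=box&(g-r>30)&(g-bl>20); red=box&(r-g>50)&(r-bl>50)&(np.abs(g-bl)<40)
    dk=box&(f.max(2)<110); dk[:188]=0;dk[206:]=0;dk[:,:172]=0;dk[:,186:]=0
    def xy(m,w=None,P0=None):
        v,u=np.nonzero(m); ww=np.ones(len(u)) if w is None else w[v,u]
        o,d=ray(c,np.c_[u,v]); t=((P0-o)@nd)/(d@nd); Q=o+d*t[:,None]-P0; return np.c_[Q@rt,Q@up],ww
    v,u=np.nonzero(dk); w=(130-f.max(2))[v,u]; hub=np.array([(u*w).sum(),(v*w).sum()])/w.sum()
    P0=pts(c,[hub])[0]
    o,d=ray(c,[hub]); t=((P0-o)@nd)/(d@nd); P0=(o+d*t[:,None])[0]
    ang=lambda p: np.degrees(np.arctan2(p[0],p[1]))
    G,_=xy(grn,None,P0); Y,_=xy(yel,None,P0); Rr,w=xy(red,r-g,P0)
    k=np.hypot(*Rr.T)>.008; p=(Rr[k]*w[k,None]).sum(0)
    gA=ang(G.mean(0)); rA=ang(p)
    print("hub",hub.round(1),P0.round(3),"green",round(gA,1),np.hypot(*G.mean(0)).round(4),"yellow",round(ang(Y.mean(0)),1),"red",round(rA,1),"rmax",np.hypot(*Rr.T).max().round(4),"needle rad (cw from 8 o'clock, green-ref)",round(np.radians((rA-gA+120)%360),3), "abs",round(np.radians((rA+120)%360),3))
E
python3 - <<'E'
from needle import *
for k in("top0","t1","t5","t6","t7"): needle(dict(np.load(k+".npz")))
E
```

```text
hub [176.9 195.3] [0.489 0.268 0.181] green 0.4 0.0362 yellow -57.6 red -119.6 rmax 0.031 needle rad (cw from 8 o'clock, green-ref) 6.282 abs 0.006
hub [176.9 195.3] [0.489 0.268 0.181] green 0.4 0.0363 yellow -56.7 red -119.5 rmax 0.031 needle rad (cw from 8 o'clock, green-ref) 0.003 abs 0.01
hub [177.6 195.6] [0.488 0.267 0.178] green 0.3 0.035 yellow -57.8 red -122.5 rmax 0.0323 needle rad (cw from 8 o'clock, green-ref) 6.234 abs 6.239
hub [178.  195.9] [0.489 0.268 0.173] green 0.7 0.036 yellow -56.1 red -121.3 rmax 0.0321 needle rad (cw from 8 o'clock, green-ref) 6.249 abs 6.26
hub [178.4 196.4] [0.488 0.268 0.169] green 0.7 0.0363 yellow -55.3 red -119.6 rmax 0.0317 needle rad (cw from 8 o'clock, green-ref) 6.277 abs 0.007
```

Emit:
{"op": "step_arm", "data": {"motion": [[[2.1, 0, -4.5, 0, 0, 0, 48], [4.2, 0, -9, 0, 0, 0, 48], [5.1, 0, -10.9, 0, 0, 0, 48], [5.1, 0, -10.9, 0, 0, 0, 48]]]}}

```text
time_s: 12.98
position: [0.394, 0.1433, 0.2557]
tcp_rot: [[0.42, -0.759, -0.497], [-0.002, -0.549, 0.836], [-0.907, -0.351, -0.232]]
force: [0.6, -1.2, -0.9]
opening: 0.614
```

```bash
cat > n.sh <<'E'
python3 - <<'E'
from look import *
from needle import needle
st([]); needle(pic("top","tn"))
E
E
bash n.sh
```

```text
12.9833 [0.394  0.1433 0.2557] [  5.3  31.9 125.8 223.7   3.4  17.9] [ 0.6 -1.2 -0.9] 0.6137228226489798
hub [178.5 196.4] [0.488 0.268 0.17 ] green 1.2 0.0359 yellow -56.3 red -120.1 rmax 0.0316 needle rad (cw from 8 o'clock, green-ref) 6.261 abs 6.281
```

Emit:
{"op": "step_arm", "data": {"motion": [[[2.1, 0, -4.5, 0, 0, 0, 48], [4.2, 0, -9, 0, 0, 0, 48], [5.1, 0, -10.9, 0, 0, 0, 48], [5.1, 0, -10.9, 0, 0, 0, 48]]]}}

```text
time_s: 13.37
position: [0.394, 0.1432, 0.2557]
tcp_rot: [[0.42, -0.846, -0.328], [-0.001, -0.362, 0.932], [-0.907, -0.392, -0.153]]
force: [0.1, -2.9, -2.3]
opening: 0.611
```

```bash
bash n.sh
```

```text
13.3667 [0.394  0.1432 0.2557] [  5.3  31.9 125.8 223.    3.4  30.7] [ 0.1 -2.9 -2.3] 0.6109265146409764
hub [178.5 196.5] [0.489 0.268 0.168] green 1.1 0.0362 yellow -56.4 red -120.9 rmax 0.0305 needle rad (cw from 8 o'clock, green-ref) 6.248 abs 6.268
```

Emit:
{"op": "step_arm", "data": {"motion": [[[2.1, 0, -4.5, 0, 0, 0, 48], [4.2, 0, -9, 0, 0, 0, 48], [4.2, 0, -9, 0, 0, 0, 48]]]}}

```text
time_s: 13.67
position: [0.394, 0.1432, 0.2558]
tcp_rot: [[0.421, -0.89, -0.176], [-0.001, -0.195, 0.981], [-0.907, -0.412, -0.082]]
force: [0.1, -5.2, -1.4]
opening: 0.606
```

```bash
bash n.sh;  python3 - <<'E'
from look import *
s=bot.read_state(); pl(s["tcp_rot"],s["position"],[(-90,.023),(-100,.023)])
E
```

```text
13.6667 [0.394  0.1432 0.2558] [  5.3  31.9 125.8 222.5   3.4  41.2] [ 0.1 -5.2 -1.4] 0.6064132201567884
hub [178.5 196.5] [0.488 0.268 0.168] green 0.3 0.0353 yellow -55.8 red -121.7 rmax 0.0305 needle rad (cw from 8 o'clock, green-ref) 6.247 abs 6.253
(-90, 0.023) [-33.1, -0.0, 71.0, 0.3, 0.5, 0.3]
(-100, 0.023) [-28.9, -0.0, 62.0, 0.3, 0.5, 0.3]
```

Run:
```python
from look import *
pic("wrist","w8",(180,175,380,335),4)
```

```text
(no output)
```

View pics/w8.png

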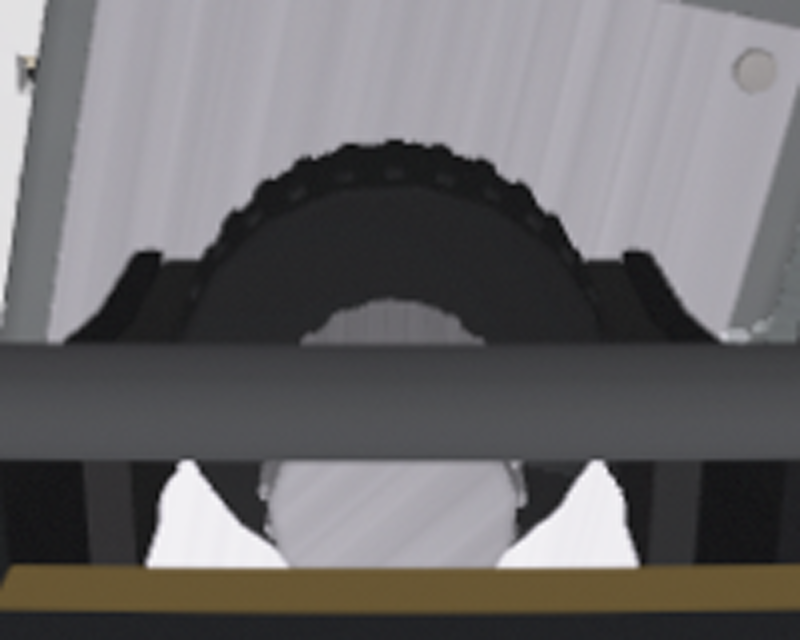

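```bash
cat >> needle.py <<'E'
def drop(c,c0):
    "head drop from mean image shift of dial+arm region: template match"
    from numpy import linspace
    g0=cv2.cvtColor(c0["frame"],cv2.COLOR_RGB2GRAY).astype(np.float32); g=cv2.cvtColor(c["frame"],cv2.COLOR_RGB2GRAY).astype(np.float32)
    T=cv2.resize(g0[176:199,157:200],None,fx=8,fy=8,interpolation=cv2.INTER_CUBIC); S=cv2.resize(g[170:212,150:208],None,fx=8,fy=8,interpolation=cv2.INTER_CUBIC)
    m=cv2.minMaxLoc(cv2.matchTemplate(S,T,cv2.TM_CCOEFF_NORMED)); sh=np.array(m[3])/8-[7,6]
    p=np.array([.489,.268,.181]); b=proj(c,[p])[0]; j=(proj(c,[p-[0,0,.01]])[0]-b)/10
    print("shift",sh,"score",round(m[1],3),"drop mm",(sh@j/(j@j)).round(2))
E
python3 - <<'E'
from needle import *
c0=dict(np.load("top0.npz"))
for k in("t1","t4","t5","t6","t7","tn"): drop(dict(np.load(k+".npz")),c0)
E
```

```text
shift [0. 0.] score 0.997 drop mm 0.0
shift [0.25 0.25] score 0.985 drop mm 2.4
shift [0.875 0.75 ] score 0.956 drop mm 7.89
shift [1. 1.] score 0.946 drop mm 9.59
shift [1.375 1.25 ] score 0.932 drop mm 12.69
shift [1.875 1.5  ] score 0.914 drop mm 16.48
```

The head has dropped about 16.5 mm, which matches 155° of turning, so there is no slip. Regrasp.

Emit:
{"op": "step_arm", "data": {"motion": [[[0, 0, 0, 0, 0, 0, 66], [0, 0, 0, 0, 0, 0, 72], [-1, 0, 2.1, 0, 0, 0, 74], [-4, 0, 8.6, 0, 0.5, 0, 74], [-7, 0, 15, 0, 0.5, 0, 74], [-10, 0, 21.4, 0, 0.5, 0, 74], [-13, 0, 27.9, 0, 0.5, 0, 74], [-16, 0, 34.3, 0, 0.5, 0, 74], [-19, 0, 40.8, 0, 0.5, 0, 74], [-22, 0, 47.2, 0, 0.5, 0, 74], [-25, 0, 53.6, 0, 0.5, 0, 74], [-28, 0, 60, 0, 0.5, 0, 70]]]}}

```text
time_s: 14.77
position: [0.3939, 0.1445, 0.2559]
tcp_rot: [[0.421, -0.19, -0.887], [-0.001, -0.978, 0.209], [-0.907, -0.087, -0.412]]
force: [0.2, 0.2, -0.4]
opening: 0.83
```

Emit:
{"op": "step_arm", "data": {"motion": [[[-2, 0, 4, 0, -0.3, 0, 64], [-2, 0, 4, 0, -0.3, 0, 58], [-2, 0, 4, 0, -0.3, 0, 50], [-2, 0, 4, 0, -0.3, 0, 48], [-2, 0, 4, 0, -0.3, 0, 48], [-2, 0, 4, 0, -0.3, 0, 48]]]}}

```text
time_s: 15.27
position: [0.3938, 0.1439, 0.2558]
tcp_rot: [[0.421, -0.129, -0.898], [-0.004, -0.99, 0.141], [-0.907, -0.056, -0.418]]
force: [-0.5, 1.6, 0.8]
opening: 0.612
```

```bash
bash n.sh; python3 -c "
from needle import *
drop(dict(np.load('tn.npz')),dict(np.load('top0.npz')))"
```

```text
15.2667 [0.3938 0.1439 0.2558] [  5.5  31.9 125.8 225.9   3.6 -32.7] [-0.5  1.6  0.8] 0.6116907952243427
hub [178.5 196.5] [0.489 0.269 0.166] green 0.3 0.0354 yellow -55.8 red -121.8 rmax 0.0306 needle rad (cw from 8 o'clock, green-ref) 6.246 abs 6.253
shift [1.875 1.5  ] score 0.914 drop mm 16.48
```

Steps of 10–12°.

Emit:
{"op": "step_arm", "data": {"motion": [[[2.1, 0, -4.5, 0, 0, 0, 48], [4.2, 0, -9, 0, 0, 0, 48], [5.1, 0, -10.9, 0, 0, 0, 48], [5.1, 0, -10.9, 0, 0, 0, 48]]]}}

```text
time_s: 15.65
position: [0.3939, 0.1439, 0.2559]
tcp_rot: [[0.421, -0.315, -0.851], [-0.004, -0.939, 0.345], [-0.907, -0.142, -0.396]]
force: [-0.4, 1.9, 1.3]
opening: 0.61
```

```bash
bash n.sh
```

```text
15.65 [0.3939 0.1439 0.2559] [  5.5  31.9 125.7 226.3   3.5 -21. ] [-0.4  1.9  1.3] 0.6098387818076313
hub [178.9 196.6] [0.489 0.268 0.164] green -0.5 0.0361 yellow -56.8 red -120.9 rmax 0.0308 needle rad (cw from 8 o'clock, green-ref) 6.276 abs 6.267
```

Emit:
{"op": "step_arm", "data": {"motion": [[[2.1, 0, -4.5, 0, 0, 0, 48], [4.2, 0, -9, 0, 0, 0, 48], [4.2, 0, -9, 0, 0, 0, 48]]]}}

```text
time_s: 15.95
position: [0.394, 0.1438, 0.2559]
tcp_rot: [[0.421, -0.456, -0.784], [-0.004, -0.865, 0.502], [-0.907, -0.208, -0.365]]
force: [-0.0, 2.4, 2.1]
opening: 0.607
```

```bash
bash n.sh
```

```text
15.95 [0.394  0.1438 0.2559] [  5.5  31.9 125.7 226.5   3.5 -11.4] [-0.   2.4  2.1] 0.6067798060359718
hub [179.1 196.7] [0.49  0.269 0.16 ] green -0.1 0.0355 yellow -56.2 red -120.4 rmax 0.0334 needle rad (cw from 8 o'clock, green-ref) 6.278 abs 6.276
```

Emit:
{"op": "step_arm", "data": {"motion": [[[2.1, 0, -4.5, 0, 0, 0, 48], [4.2, 0, -9, 0, 0, 0, 48], [4.2, 0, -9, 0, 0, 0, 48]]]}}

```text
time_s: 16.25
position: [0.3941, 0.1437, 0.2559]
tcp_rot: [[0.42, -0.584, -0.695], [-0.003, -0.767, 0.642], [-0.907, -0.268, -0.324]]
force: [-0.6, 2.3, 2.9]
opening: 0.609
```

```bash
bash n.sh
```

```text
16.25 [0.3941 0.1437 0.2559] [  5.4  31.9 125.7 226.6   3.4  -1.6] [-0.6  2.3  2.9] 0.6090429185004737
hub [179.2 196.6] [0.49  0.269 0.16 ] green 0.3 0.0353 yellow -54.7 red -72.9 rmax 0.0231 needle rad (cw from 8 o'clock, green-ref) 0.817 abs 0.822
```

Emit:
{"op": "step_arm", "data": {"motion": [[[2.1, 0, -4.5, 0, 0, 0, 48], [4.2, 0, -9, 0, 0, 0, 48], [4.2, 0, -9, 0, 0, 0, 48]]]}}

```text
time_s: 16.55
position: [0.3941, 0.1437, 0.2559]
tcp_rot: [[0.42, -0.694, -0.584], [-0.003, -0.645, 0.764], [-0.907, -0.319, -0.273]]
force: [-0.1, 1.4, 3.1]
opening: 0.607
```

```bash
bash n.sh
```

```text
16.55 [0.3941 0.1437 0.2559] [  5.4  31.9 125.7 226.5   3.4   8.4] [-0.1  1.4  3.1] 0.6068804689714002
hub [179.2 196.7] [0.489 0.268 0.161] green 0.5 0.0359 yellow -57.0 red -14.0 rmax 0.0317 needle rad (cw from 8 o'clock, green-ref) 1.841 abs 1.85
```

The double step overshot the yellow sector: the first step read 0.82 rad and the second 1.84. I'll back off the coarse knob about 8° and hold.

Emit:
{"op": "step_arm", "data": {"motion": [[[-1.7, 0, 3.6, 0, 0, 0, 48], [-3.4, 0, 7.2, 0, 0, 0, 48], [-3.4, 0, 7.2, 0, 0, 0, 48], [-3.4, 0, 7.2, 0, 0, 0, 48], [-3.4, 0, 7.2, 0, 0, 0, 48]]]}}

```text
time_s: 17.02
position: [0.3941, 0.1438, 0.2559]
tcp_rot: [[0.42, -0.607, -0.674], [-0.004, -0.744, 0.668], [-0.907, -0.278, -0.315]]
force: [0.2, 3.2, 4.6]
opening: 0.608
```

```bash
bash n.sh;python3 - <<'E'
from look import *
pic("wrist","w9",(180,175,380,335),4)
E
```

```text
17.0167 [0.3941 0.1438 0.2559] [ 5.500e+00  3.190e+01  1.257e+02  2.271e+02  3.400e+00 -1.000e-01] [0.2 3.2 4.6] 0.6084642512427245
hub [179.2 196.7] [0.49  0.269 0.16 ] green 0.3 0.0353 yellow -57.3 red -62.3 rmax 0.0228 needle rad (cw from 8 o'clock, green-ref) 1.002 abs 1.007
```

View pics/w9.png

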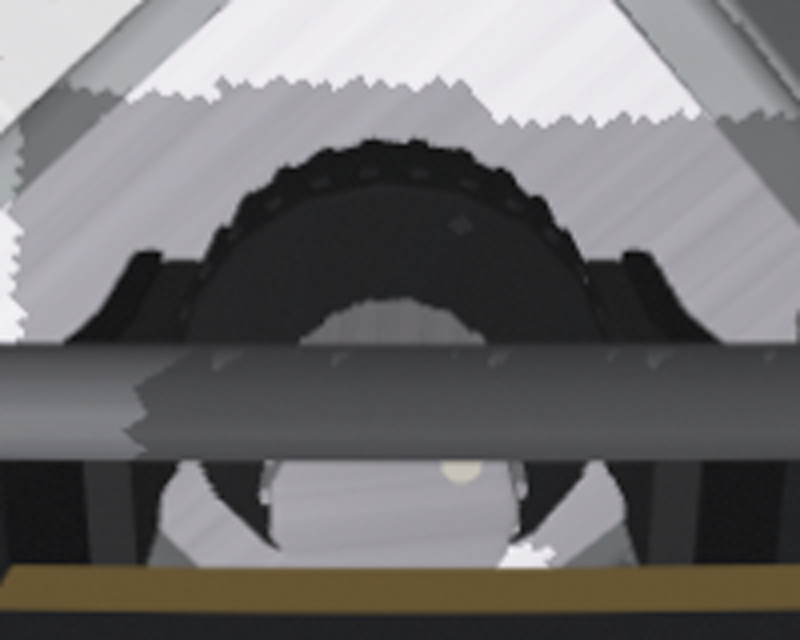

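Emit:
{"op": "step_arm", "data": {"motion": [[[0, 0, 0, 0, 0, 0, 48], [0, 0, 0, 0, 0, 0, 48], [0, 0, 0, 0, 0, 0, 48], [0, 0, 0, 0, 0, 0, 62], [0, 0, 0, 0, 0, 0, 72], [0, 0, 0, 0, 0, 0, 80], [0, 0, 0, 0, 0, 0, 80], [0, 0, 0, 0, 0, 0, 80]]]}}

```text
time_s: 17.78
position: [0.3937, 0.1435, 0.2555]
tcp_rot: [[0.419, -0.609, -0.674], [-0.004, -0.743, 0.669], [-0.908, -0.277, -0.314]]
force: [0.1, -0.1, -0.9]
opening: 0.876
```

```bash
bash n.sh;python3 - <<'E'
from look import *
pic("top","t9",(130,130,230,230),6)
s=bot.read_state(); R,p=s["tcp_rot"],s["position"]
pl(R,p,[(-132,.023),(-132,.035,0,0.0),(-132,.049,0,0.0),(-132,.049,0,0.06)])
E
```

```text
17.7833 [0.3937 0.1435 0.2555] [ 5.400e+00  3.190e+01  1.258e+02  2.271e+02  3.400e+00 -1.000e-01] [ 0.1 -0.1 -0.9] 0.8759324925312819
hub [179.2 196.7] [0.489 0.268 0.161] green 0.3 0.0353 yellow -57.3 red -62.3 rmax 0.0228 needle rad (cw from 8 o'clock, green-ref) 1.002 abs 1.007
(-132, 0.023) [0.2, -0.2, -0.2, 0.5, 0.2, 0.4]
(-132, 0.035, 0, 0.0) [0.2, -0.2, -0.2, -4.6, 0.2, 11.3]
(-132, 0.049, 0, 0.0) [0.2, -0.2, -0.2, -10.5, 0.2, 24.0]
(-132, 0.049, 0, 0.06) [0.2, -3.7, -0.3, -19.3, 0.3, 19.6]
```

View pics/t9.png

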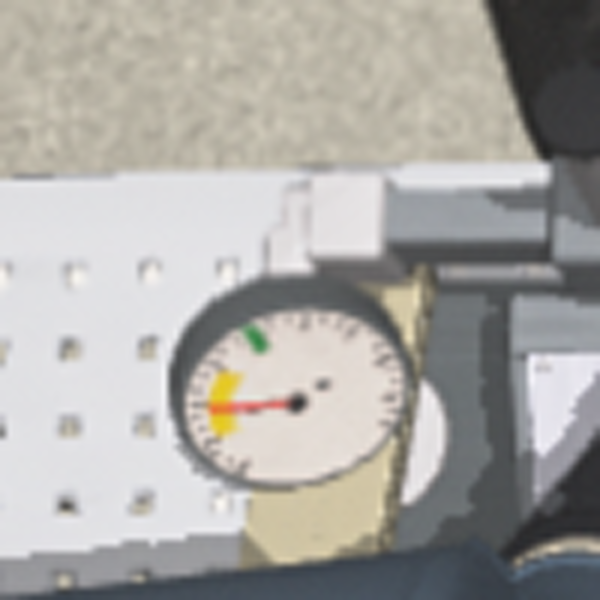

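Emit:
{"op": "step_arm", "data": {"motion": [[[0, -1, 0, -5, 0, 4, 80], [0, -2, 0, -10, 0, 9, 80], [0, -3, 0, -15, 0, 15, 80], [0, -3.7, 0, -19.5, 0.2, 20.3, 80], [-3, -3.7, 6, -19.6, 0.2, 20.5, 80], [-6, -3.7, 12, -19.6, 0.2, 20.5, 80], [-9, -3.7, 18, -19.6, 0.2, 20.5, 75], [-11.5, -3.7, 24, -19.6, 0.2, 20.5, 65], [-11.5, -3.7, 24, -19.6, 0.2, 20.5, 55], [-11.5, -3.7, 24, -19.6, 0.2, 20.5, 50]]]}}

```text
time_s: 18.72
position: [0.3742, 0.1438, 0.2764]
tcp_rot: [[0.478, -0.233, -0.847], [0.005, -0.964, 0.268], [-0.878, -0.132, -0.46]]
force: [-0.1, -0.5, -0.0]
opening: 0.723
```

Run:
```python
from look import *
st([])
s=bot.read_state(); R,p=s["tcp_rot"],s["position"]
pl(R,p,[(-105,.050,0,0.06)])
pic("wrist","w10",(180,175,380,335),4)
```

```text
18.7167 [0.3742 0.1438 0.2764] [  5.7  28.7 128.6 203.1   6.3  -2.4] [-0.1 -0.5 -0. ] 0.7233967958027897
(-105, 0.05, 0, 0.06) [-0.5, 0.1, 0.0, -0.1, -0.0, -0.3]
```

View pics/w10.png

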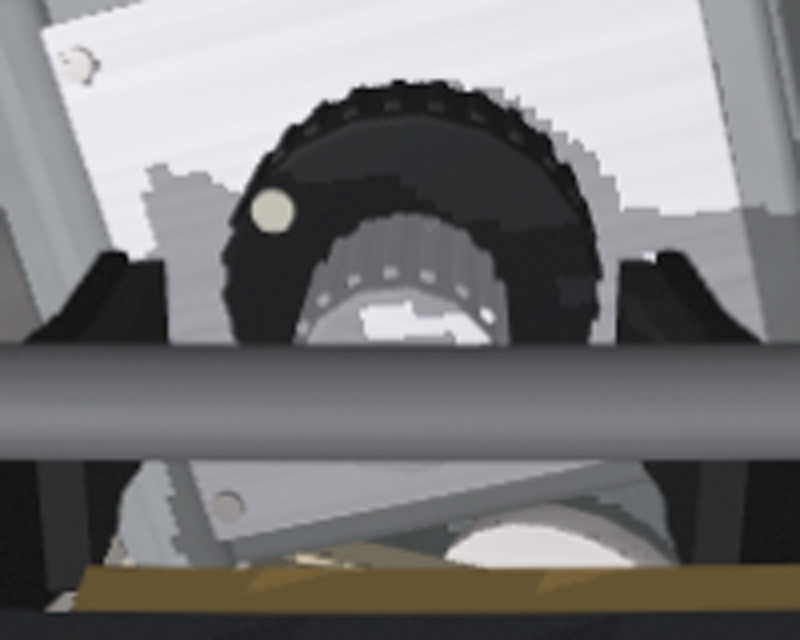

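Emit:
{"op": "step_arm", "data": {"motion": [[[0, 0, 0, -0.7, 0.2, -0.4, 45], [0, 0, 0, -0.7, 0.2, -0.4, 40], [0, 0, 0, -0.7, 0.2, -0.4, 34], [0, 0, 0, -0.7, 0.2, -0.4, 28], [0, 0, 0, -0.7, 0.2, -0.4, 22], [0, 0, 0, -0.7, 0.2, -0.4, 20], [0, 0, 0, -0.7, 0.2, -0.4, 20], [0, 0, 0, -0.7, 0.2, -0.4, 20]]]}}

```text
time_s: 19.43
position: [0.3733, 0.1442, 0.2757]
tcp_rot: [[0.477, -0.23, -0.848], [0.005, -0.964, 0.265], [-0.879, -0.131, -0.458]]
force: [-0.6, 0.5, -1.1]
opening: 0.294
```

```bash
bash n.sh
python3 - <<'E'
from look import *
s=bot.read_state(); f=s["force"]; print(f@eu,f@ey,f@n,s["opening"]*87)
R,p=target(-105,.05,0,.06); pl(R,p,[(-105-i,.050,0,0.06) for i in (15,30,45,60)])
E
```

```text
19.4333 [0.3733 0.1442 0.2757] [  5.8  28.8 128.7 202.7   6.4  -2.1] [-0.6  0.5 -1.1] 0.2936438307510851
hub [179.2 196.7] [0.489 0.268 0.162] green -0.1 0.0351 yellow -57.2 red -62.2 rmax 0.0227 needle rad (cw from 8 o'clock, green-ref) 1.01 abs 1.008
-0.9272557518877451 0.528369400358147 -0.8445004140427036 25.588171349040696
(-120, 0.05, 0, 0.06) [7.2, -0.0, -13.2, 0.0, 0.0, 0.0]
(-135, 0.05, 0, 0.06) [14.3, -0.1, -26.4, 0.0, 0.0, 0.0]
(-150, 0.05, 0, 0.06) [21.4, -0.1, -39.6, 0.0, 0.0, 0.0]
(-165, 0.05, 0, 0.06) [28.6, -0.1, -52.8, 0.0, 0.0, 0.0]
```

Gripped with almost no side force. Turn 30° clockwise and check.

Emit:
{"op": "step_arm", "data": {"motion": [[[2.4, 0, -4.4, 0, 0, 0, 20], [4.8, 0, -8.8, 0, 0, 0, 20], [7.2, 0, -13.2, 0, 0, 0, 20], [9.5, 0, -17.6, 0, 0, 0, 20], [11.9, 0, -22, 0, 0, 0, 20], [14.3, 0, -26.4, 0, 0, 0, 20], [14.3, 0, -26.4, 0, 0, 0, 20], [14.3, 0, -26.4, 0, 0, 0, 20]]]}}

```text
time_s: 20.15
position: [0.3735, 0.144, 0.2758]
tcp_rot: [[0.48, -0.622, -0.618], [0.003, -0.704, 0.71], [-0.877, -0.343, -0.336]]
force: [0.9, 0.4, -0.7]
opening: 0.293
```

```bash
bash n.sh
```

```text
20.15 [0.3735 0.144  0.2758] [  5.8  28.8 128.8 203.2   6.6  27.4] [ 0.9  0.4 -0.7] 0.29252370902832825
hub [179.2 196.7] [0.49  0.269 0.158] green 0.3 0.0354 yellow -61.2 red -30.9 rmax 0.0317 needle rad (cw from 8 o'clock, green-ref) 1.551 abs 1.556
```

Emit:
{"op": "step_arm", "data": {"motion": [[[2.4, 0, -4.4, 0, 0, 0, 20], [4.8, 0, -8.8, 0, 0, 0, 20], [7.2, 0, -13.2, 0, 0, 0, 20], [9.5, 0, -17.6, 0, 0, 0, 20], [11.9, 0, -22, 0, 0, 0, 20], [13.4, 0, -24.7, 0, 0, 0, 20], [13.4, 0, -24.7, 0, 0, 0, 20], [13.4, 0, -24.7, 0, 0, 0, 20]]]}}

```text
time_s: 20.87
position: [0.3737, 0.1437, 0.276]
tcp_rot: [[0.482, -0.84, -0.251], [0.0, -0.286, 0.958], [-0.876, -0.462, -0.137]]
force: [-0.7, -5.0, 0.6]
opening: 0.291
```

```bash
bash n.sh
python3 - <<'E'
from look import *
pic("top","t11",(130,130,230,230),6)
E
```

```text
20.8667 [0.3737 0.1437 0.276 ] [  5.8  28.8 128.8 204.1   6.8  54.6] [-0.7 -5.   0.6] 0.2913175408610388
hub [179.  196.8] [0.489 0.269 0.161] green 1.6 0.0369 yellow -57.1 red -2.5 rmax 0.0309 needle rad (cw from 8 o'clock, green-ref) 2.022 abs 2.051
```

View pics/t11.png

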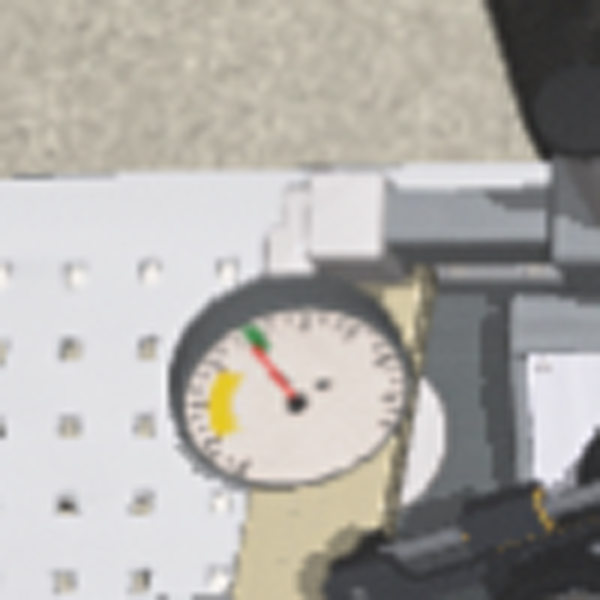

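The needle is on the green mark, slightly short (about 2.04). I'll add 2°, then let go.

Emit:
{"op": "step_arm", "data": {"motion": [[[1, 0, -1.8, 0, 0, 0, 20], [1, 0, -1.8, 0, 0, 0, 20], [1, 0, -1.8, 0, 0, 0, 32], [1, 0, -1.8, 0, 0, 0, 45], [1, 0, -1.8, 0, 0, 0, 55], [1, 0, -1.8, 0, 0, 0, 60], [1, 0, -1.8, 0, 0, 0, 60]]]}}

```text
time_s: 21.55
position: [0.3737, 0.1443, 0.2759]
tcp_rot: [[0.481, -0.848, -0.22], [0.002, -0.251, 0.968], [-0.877, -0.466, -0.119]]
force: [0.9, -0.1, -0.5]
opening: 0.581
```

```bash
bash n.sh
python3 - <<'E'
from look import *
s=bot.read_state(); R,p=s["tcp_rot"],s["position"]
pl(R,p,[(-165,.08,0,0.06),(-165,.11,0,.06)])
pic("wrist","w12",(180,175,380,335),4)
E
```

```text
21.55 [0.3737 0.1443 0.2759] [  5.9  28.8 128.7 204.    6.7  56.9] [ 0.9 -0.1 -0.5] 0.5810541278211521
hub [179.1 196.7] [0.489 0.268 0.162] green 0.6 0.0375 yellow -57.7 red -1.4 rmax 0.0295 needle rad (cw from 8 o'clock, green-ref) 2.058 abs 2.069
(-165, 0.08, 0, 0.06) [-0.3, 0.3, 0.1, -12.2, -0.4, 27.4]
(-165, 0.11, 0, 0.06) [-0.3, 0.3, 0.1, -24.9, -0.3, 54.6]
```

View pics/w12.png

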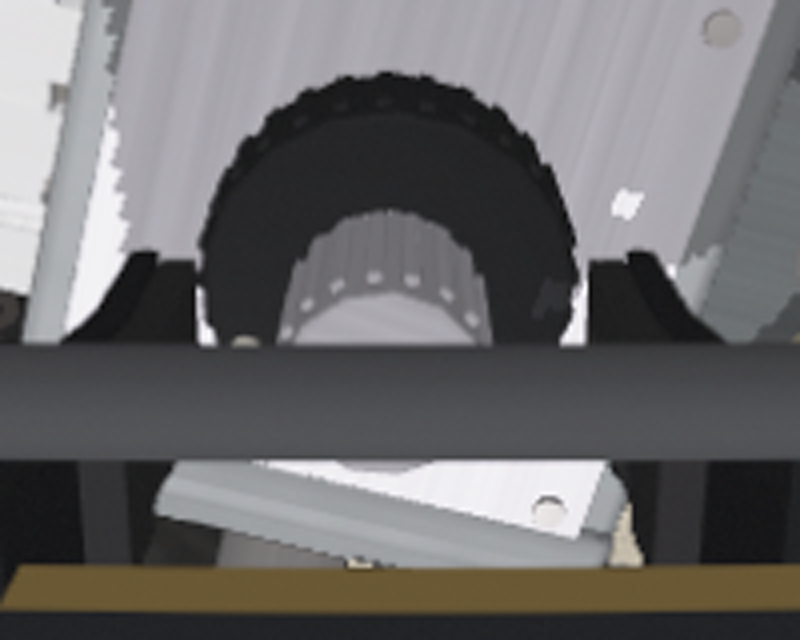

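The jaws are clear on both sides of the knob. Withdraw along the axis.

Emit:
{"op": "step_arm", "data": {"motion": [[[0, 0, 0, -3, 0, 7, 64], [0, 0, 0, -6, 0, 14, 64], [0, 0, 0, -9, 0, 21, 64], [0, 0, 0, -12, 0, 28, 64], [0, 0, 0, -14, 0, 33, 64], [0, 0, 0, -14, 0, 36, 64], [0, 0, 0, -14, 0, 36, 64], [0, 0, 0, -14, 0, 36, 64]]]}}

```text
time_s: 22.32
position: [0.3584, 0.1435, 0.3103]
tcp_rot: [[0.484, -0.847, -0.221], [0.002, -0.252, 0.968], [-0.875, -0.469, -0.12]]
force: [0.2, 0.2, 0.2]
opening: 0.737
```

```bash
bash n.sh
python3 - <<'E'
from look import *
c=pic("top","t13",(130,130,330,280),4)
c0=dict(np.load("top0.npz"))
# block front-corner shift
for q in (c0,c):
    f=q["frame"].astype(int); m=(f[...,0]>150)&(f[...,0]-f[...,2]>35)&(f[...,1]-f[...,2]>20)
    m[:212]=0;m[245:]=0;m[:,:160]=0;m[:,205:]=0; v,u=np.nonzero(m); print(len(u),u.mean(),v.mean(),u.min(),v.max())
E
```

```text
22.3167 [0.3584 0.1435 0.3103] [  6.   22.6 129.  261.9   2.8  -1.2] [0.2 0.2 0.2] 0.7373809828079051
hub [179.1 196.7] [0.489 0.268 0.162] green 0.7 0.0375 yellow -57.7 red -1.4 rmax 0.0295 needle rad (cw from 8 o'clock, green-ref) 2.058 abs 2.07
607 180.6985172981878 225.27841845140034 168 240
333 178.03303303303304 221.6096096096096 168 238
```

View pics/t13.png

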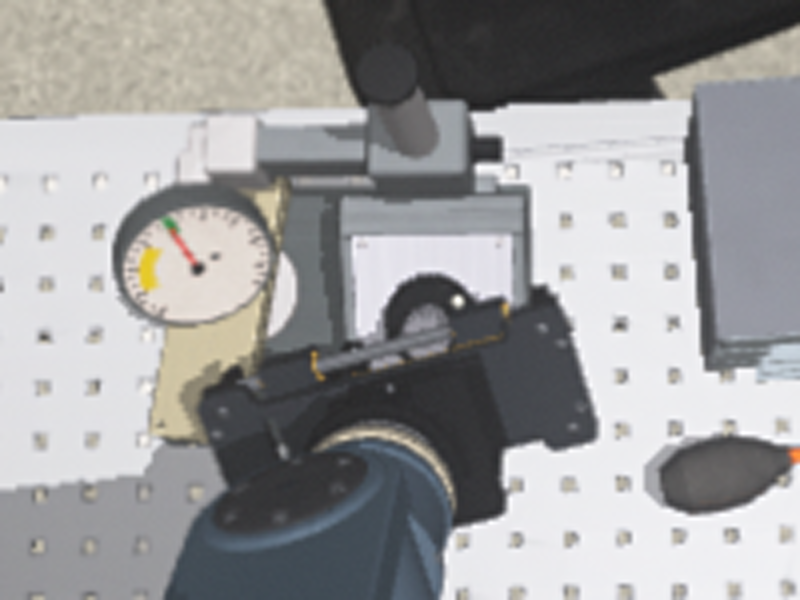

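Joint 4 ended at 261.9° against a limit of 262°, so I'll tilt slightly to bring it back, keeping clear of everything.

Emit:
{"op": "step_arm", "data": {"motion": [[[0, -1, 0, -3, 0, 0, 64], [0, -2, 0, -6, 0, -1, 64], [0, -3, 0, -8, 0, -2, 64], [0, -4, 0, -10, 0, -3, 64], [0, -4, 0, -10, 0, -3, 64], [0, -4, 0, -10, 0, -3, 64], [0, -4, 0, -10, 0, -3, 64]]]}}

```text
time_s: 23.0
position: [0.3482, 0.1435, 0.3065]
tcp_rot: [[0.542, -0.814, -0.211], [0.002, -0.249, 0.968], [-0.841, -0.525, -0.133]]
force: [-0.2, -0.2, 0.4]
opening: 0.736
```

```bash
bash n.sh
python3 - <<'E'
from look import *
s=bot.read_state(); print(s["qvel"].round(2),s["force"])
g=s["position"]+s["tcp_rot"][:,0]*.182-F; print("tip centre h, ey, eu",g@n,g@ey,g@eu)
c=dict(np.load("tn.npz")); c0=dict(np.load("top0.npz"))
a=cv2.cvtColor(c0["frame"],6 if 0 else cv2.COLOR_RGB2GRAY); b=cv2.cvtColor(c["frame"],cv2.COLOR_RGB2GRAY)
r=cv2.matchTemplate(cv2.resize(b[212:245,160:190],None,fx=8,fy=8,interpolation=2),cv2.resize(a[216:241,164:180],None,fx=8,fy=8,interpolation=2),cv2.TM_CCOEFF_NORMED); m=cv2.minMaxLoc(r); print("block corner shift px",np.array(m[3])/8-4,m[1])
E
```

```text
23.0 [0.3482 0.1435 0.3065] [  6.4  23.5 131.6 203.3   8.4  57.9] [-0.2 -0.2  0.4] 0.7355069194882792
hub [179.1 196.7] [0.489 0.268 0.161] green 0.7 0.0376 yellow -57.7 red -1.4 rmax 0.0296 needle rad (cw from 8 o'clock, green-ref) 2.058 abs 2.07
[ 0.09 -0.2  -0.58  2.59 -0.16 -2.29] [ 0.5183052  -0.2809502  -0.03779827]
tip centre h, ey, eu 0.07146236371531095 0.0003898802580059579 0.004604188231122909
block corner shift px [-0.25  0.  ] 0.7024919986724854
```

```bash
python3 -c "
from rig import bot
print(bot.hand_in())"; bash n.sh
```

```text
the job is handed in; nothing more can be done
None
the job is handed in; nothing more can be done
```

The comparator is zeroed and handed in: the needle reads about 2.06–2.07 rad, against 2.094 for the green mark and a tolerance of 0.175. The hand-in itself gave no verdict.

- **Coarse knob:** Three grasps brought the tip onto the block. I turned it one step too far, to about 1.84 rad, past the yellow sector. I then backed it off 8° and let the needle stand in the yellow sector at about 1.00 rad for more than 1 s. In the wrist views the fine knob's dot had not turned by then.
- **Fine knob:** I turned it about 60° clockwise to reach the mark, then opened the gripper and withdrew. The needle reading did not change after release.
- **Last checks:**
  - The gripper touches nothing: force is near zero and the fingertips stand about 16 mm clear of the fine knob.
  - The block's corner moved no more than about 0.25 px in the top view, but the image match was weak (0.70) because the arm partly covers it.
  - I did not measure the eyepiece, blower, tape or loupe at the end, but no move came near them.
- **Joint limit:** On the way out joint 4 came to 261.9°, against its limit of 262°. I tilted the tool to bring it back to 203° before handing in.

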